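Make up the wall kit and the bench kit

ROBOT

A 6-joint arm with a two-finger parallel gripper is mounted at the origin on the work surface; the furniture and walls round the work are solid. World frame = base frame: x ahead of the robot, y to its left, z up, the work surface at z = 0. Lengths are in m, angles in rad, forces in N, time in s.
With the tool pointing down it reaches from about 0.35 to 0.975 m from the base axis. Payload 4.9 kg.
Tool frame: the origin (TCP) lies at the very end of the fingers, on their centre line; the grasp point (between the pads) lies 19 mm behind it; z points along the fingers, y is the line along which they close (so a half turn about z gives the same grasp; the last joint's range is limited). The gripper opens to 85 mm and grips with 20 to 120 N. Pads are 22 mm wide; open, the fingers measure 114 mm over their backs; the gripper's body (76 mm by 85 mm) begins 54 mm behind the grasp point. The pads swing forward as they close: fully open they stand 13 mm farther back than shut.
Start: joints at [1.04, 0.053, 1.613, -0, 1.476, -0.119], TCP at [0.25, 0.573, 0.231] pointing down, gripper open.
Joint ranges: [-3.01, 3.01], [-1.01, 2.22], [0.06, 2.58], [-1.02, 4.17], [0.09, 2.62], [-3.14, 3.14]. Speed limits (rad/s): [2.57, 2.57, 3.14, 3.14, 3.14, 3.14].

INTERFACE

Orientations are given as a rotation vector (axis times angle).
In Python, from station import get_obs, get_image, finish_job gives the robot as it stands. The module is installed in compiled form; this text tells all that it offers.
- The arm moves only by the tool carry_out, never from a script. Its argument "rows" is a list of rows, each a list of 7 numbers: the turn, a rotation vector about the tool's x, y, z as a fraction of full scale, then the shift along the tool's x, y, z as a fraction of full scale, then the closure, from -1 (fully open) to 1 (shut). A call has 1 to 5 rows; each row is the pose to reach, as a shift and turn from the pose commanded when the call began, along the tool's axes at that moment, turning the shorter way round; what a row does not reach only later rows make up. Full scale, the value 1, is 300 mm for a shift and pi rad for a turn. A row lasts 1/10 s, in which the tool goes at most 50 mm and 8.59 degrees, less where a joint would pass 70% of its speed; a pose out of reach is approached as far as the arm can. A call with a number of a shift or a turn outside -1 to 1 is refused whole. A call with a gripper value outside its range is refused whole. The fingers move at their own pace and stop on an object; "force" is the grip in N (left out, the last holds). Time passes only in rows, so rows that repeat a pose let the fingers close. It gives the time, the measured TCP pose, the force, the opening and the grip force at its end, in the units of the state.
- get_obs(): the state, without advancing time (a new reading comes with each control period).
- get_image(name): name is "side" or "top" or "wrist"; returns a dict with "img" (400x640x3 uint8, blue, green, red), "mtx" (3x3 intrinsics, pixels), "D" ([k1, k2, p1, p2, k3] as OpenCV has them; the pictures are not rectified), "R" (3x3) and "t" (3): a world point X has camera coordinates R X + t. Camera axes: x right, y down, z forward; pixel columns grow to the right and rows downward; lengths in m; the calibration is good to about 2 mm. A picture is of the moment at which its call begins. There is no depth.
- finish_job(): hands the job in; it is judged then, once.
The state is a dict: "t": time; "q": joint angles; "dq": joint speeds; "effort": joint torques, N m; "tool_pos": TCP position; "tool_rot": TCP orientation; "contact_force": force on the tool from outside, world axes, zero at the start; "wrist_torque": the same for the moment, N m; "opening": finger opening in m; "grip_force": force on a finger pad.
Only numpy, scipy, OpenCV 4.12 (cv2) and the standard library are available. Lean on these libraries where they do the work, as an engineer would, in place of code of your own. Each camera call takes 0.05 s, during which the arm holds its last target. There are 200 camera calls.

TASK

Make up two kits from the stock on the bench: into the three-pocket tray go the oblong brick piece, the short spacer and the tape measure, into the two-pocket tray the long spacer and the rubber cup, each upright and down in the pocket made for it. In each tray the tall part (tape measure, cup) goes in last, after the low ones lie in place. Leave the square brick piece and the line reel where they are.

Things in the scene. Friction and masses are not known exactly. Their poses are not given: they have to be found in the camera images.
- wall_tray: Three-pocket tray (the wall kit's): plywood board 128 mm (its x) by 268 mm (its y). Fixed, 12 mm thick, dark-lined pockets 4 mm deep. Origin: centre of its underside, z up. Pocket centres at x = 0: brick pocket at y = +89 mm, 89 (x) by 66 (y) mm; short-spacer pocket at y = +15.5 mm, 104 (x) by 49 (y) mm; tape pocket at y = -73 mm, turned across, 56 (x) by 98 (y) mm.
- bench_tray: Two-pocket tray (the bench kit's): plywood board 150 mm (its x) by 200 mm (its y). Fixed, 12 mm thick, dark-lined pockets 4 mm deep. Origin: centre of its underside, z up. Long-spacer pocket centred at x = +40 mm, y = 0: 42 mm along x by 174 mm along y. Round cup pocket, 62 mm diameter, centred at x = -30 mm, y = 0.
- brick_piece_mid (a point): The oblong piece of red brick: 52 mm (x) by 75 mm (y), 30 mm high, lying flat; grasp across its 52 mm. This point is at its centre, half-way up; z up.
- short_spacer_mid (a point): The short softwood spacer: 35 mm (x) by 90 mm (y), 20 mm high, lying flat. This point is at its centre, half-way up; z up.
- tape_measure_mid (a point): Tape measure in a yellow case, standing on edge: 42 mm thick (x), 66 mm high, 84 mm long (y): the case, 72 mm long, reaches from y = -30 to +42 mm, the tape's end hook sticks out low down to y = -42 mm. Grasp across the thickness at the case's middle, y = +6 mm. This point is at the middle of the whole 84 mm length, half-way up; z up.
- long_spacer_mid (a point): The long softwood spacer: 28 mm (x) by 160 mm (y), 18 mm high, lying flat. This point is at its centre, half-way up; z up.
- rubber_cup_mid (a point): Round black rubber cup, mouth up: 47 mm diameter at the upper part (a little less at the foot), 50 mm high, open and hollow. This point is at its centre, half-way up; z up.
- square_brick_mid (a point): The square piece of red brick, 52 by 52 mm, 30 mm high. Belongs to no kit; stays where it lies. This point is at its centre, half-way up; z up.
- line_reel_mid (a point): Orange line reel, 66 mm diameter, 60 mm high, standing. Belongs to no kit; stays where it stands. This point is at its centre, half-way up; z up.
Not all that is in view belongs to the job. Leave any blue or green look-alike of the part that bears tape_measure_mid alone.

How it is judged:
At the end, for the whole second after the job is handed in: All five parts at rest, released, on the floor of their own pockets: centre within 12 mm of the pocket's along each tray axis, at most 3 mm above seated height, upright within 0.12 rad, length along the pocket's within 0.25 rad (either way round; the cup any way) (x of brick_piece_mid in the frame of wall_tray between -0.012 and 0.012 m and y of brick_piece_mid in the frame of wall_tray between 0.077 and 0.101 m and z of brick_piece_mid in the frame of wall_tray below 0.026 m and angle between each of brick_piece_mid, short_spacer_mid, tape_measure_mid, long_spacer_mid, rubber_cup_mid's own z axis and vertical below 0.12 rad and linear speed of each of brick_piece, short_spacer, tape_measure, long_spacer, rubber_cup below 0.02 m/s and angle between the y axis of each of brick_piece_mid, short_spacer_mid and the x axis of wall_tray, either way round below 0.25 rad and x of short_spacer_mid in the frame of wall_tray between -0.012 and 0.012 m and y of short_spacer_mid in the frame of wall_tray between 0.0035 and 0.0275 m and z of short_spacer_mid in the frame of wall_tray below 0.021 m and x of tape_measure_mid in the frame of wall_tray between -0.012 and 0.012 m and y of tape_measure_mid in the frame of wall_tray between -0.085 and -0.061 m and z of tape_measure_mid in the frame of wall_tray below 0.044 m and angle between the y axis of tape_measure_mid and the y axis of wall_tray, either way round below 0.25 rad and x of long_spacer_mid in the frame of bench_tray between 0.028 and 0.052 m and y of long_spacer_mid in the frame of bench_tray between -0.012 and 0.012 m and z of long_spacer_mid in the frame of bench_tray below 0.02 m and angle between the y axis of long_spacer_mid and the y axis of bench_tray, either way round below 0.25 rad and x of rubber_cup_mid in the frame of bench_tray between -0.042 and -0.018 m and y of rubber_cup_mid in the frame of bench_tray between -0.012 and 0.012 m and z of rubber_cup_mid in the frame of bench_tray below 0.036 m); the robot touches nothing.
It fails at once if the tape measure stands in the three-pocket tray before both the brick piece and the short spacer lie in it ((x of tape_measure_mid in the frame of wall_tray between -0.064 and 0.064 m and y of tape_measure_mid in the frame of wall_tray between -0.134 and 0.134 m and z of tape_measure_mid in the frame of wall_tray below 0.05 m) and not ((x of brick_piece_mid in the frame of wall_tray between -0.064 and 0.064 m and y of brick_piece_mid in the frame of wall_tray between -0.134 and 0.134 m and z of brick_piece_mid in the frame of wall_tray below 0.05 m) and (x of short_spacer_mid in the frame of wall_tray between -0.064 and 0.064 m and y of short_spacer_mid in the frame of wall_tray between -0.134 and 0.134 m and z of short_spacer_mid in the frame of wall_tray below 0.05 m))).
It fails at once if the rubber cup stands in the two-pocket tray before the long spacer lies in it ((x of rubber_cup_mid in the frame of bench_tray between -0.075 and 0.075 m and y of rubber_cup_mid in the frame of bench_tray between -0.1 and 0.1 m and z of rubber_cup_mid in the frame of bench_tray below 0.042 m) and not (x of long_spacer_mid in the frame of bench_tray between -0.075 and 0.075 m and y of long_spacer_mid in the frame of bench_tray between -0.1 and 0.1 m and z of long_spacer_mid in the frame of bench_tray below 0.05 m)).
It fails at once if the square brick piece or the line reel, which stay in stock, is moved by more than 30 mm (distance of any of square_brick_mid, line_reel_mid from where it was at the start of the episode above 0.03 m).
It also fails if it takes over 131 s, if anything falls off the work surface, if the arm or the gripper's body presses on something with over 40 N, if the wrist force passes 120 N, or if a joint passes its speed limit or range.

## Working session

There is one attempt and no reset: what is moved stays moved. The work goes in short steps, Python scripts to look and compute and a tool call to move; the robot and the scene stay as the last step left them, time stands still between calls to the robot, and variables do not carry over. Pictures are saved under pics/ and viewed, at most 14 in all, crops included, and the job is handed in when it is done.

Besides the shell and the picture viewer there is one more tool, called after ">>>" by a JSON object that holds its "method" and its "body", one argument or row to a line. carry_out: Moves the arm, as the interface text tells. Shift numbers are shares of 300 mm and turn numbers shares of pi rad, none past 1 either way. Its arguments: {"type":"object","properties":{"rows":{"type":"array"},"force":{"type":"number"}},"required":["rows"]}

```bash
mkdir -p pics; python3 - <<'E'
from station import get_obs,get_image
import cv2,pickle
o=get_obs();print(o['t'],o['tool_pos'],o['tool_rot'],o['opening'])
for n in ['top','side']:
    d=get_image(n);cv2.imwrite(f'pics/{n}0.png',d['img']);pickle.dump(d,open(f'{n}0.pkl','wb'));print(n,d['mtx'].tolist() if hasattr(d['mtx'],'tolist') else d['mtx'],d['D'],d['R'],d['t'])
E
```

```text
0.0 [0.24985861 0.57220465 0.23004686] [-0.64224651 -3.07456028  0.00311079] 0.08571122959310956
top [[372.43114896653265, 0.0, 322.0816610481058], [0.0, 372.43114896653265, 197.59012424270352], [0.0, 0.0, 1.0]] [-0.04425708  0.          0.          0.          0.        ] [[-8.83653658e-02 -9.96088071e-01 -3.43253516e-04]
 [-9.73686113e-01  8.64506967e-02 -2.10859267e-01]
 [ 2.10064075e-01 -1.82984351e-02 -9.77516369e-01]] [0.07622865 0.60404468 0.93684924]
side [[510.76565297132714, 0.0, 320.37374068926715], [0.0, 510.76565297132714, 197.66096543102742], [0.0, 0.0, 1.0]] [-0.10607358  0.          0.          0.          0.        ] [[-0.99200723 -0.12567361  0.01130518]
 [-0.09050455  0.64623461 -0.7577531 ]
 [ 0.08792376 -0.75271972 -0.65244344]] [0.61917577 0.06293322 1.86519783]
```

View pics/top0.png

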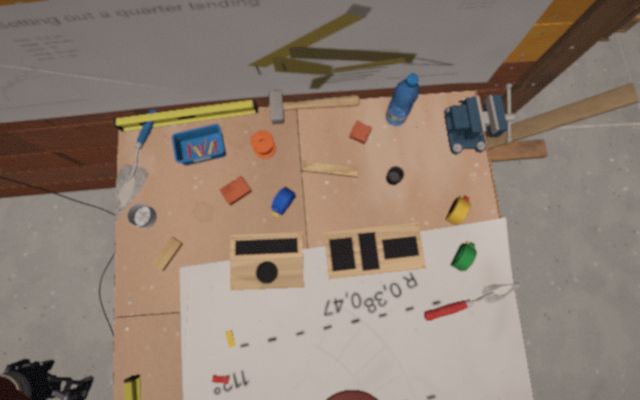

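View pics/side0.png

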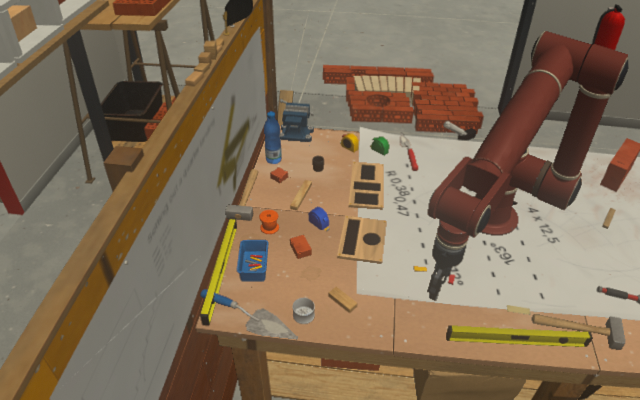

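The top view shows these parts and their possible confusions:
- **Oblong brick:** (235,190), against the square brick at (360,131).
- **Tape measure:** yellow at (458,210), against the blue one at (284,200) and the green one at (465,256).
- **Short spacer:** (167,253).
- **Long spacer:** (330,170), against a wall lath at (320,102).
- **Cup:** black at (395,175), against the grey ring at (141,215).
- **Reel:** (263,144).
- **Trays:** bench tray at (267,261), wall tray at (376,250).

The side view agrees with this. Next I measure by masks.

```bash
cat > h.py <<'E'
import numpy as np,cv2
from scipy.spatial.transform import Rotation as Ro
def cast(d,px,z):
    u=cv2.undistortPoints(np.float64(px).reshape(-1,1,2),d['mtx'],d['D']).reshape(-1,2)
    R,t=np.array(d['R']),np.array(d['t']).ravel(); c=-R.T@t
    r=np.c_[u,np.ones(len(u))]@R
    return c+r*((z-c[2])/r[:,2])[:,None]
def proj(d,X):
    return cv2.projectPoints(np.float64(X).reshape(-1,1,3),cv2.Rodrigues(np.array(d['R']))[0],np.float64(d['t']),d['mtx'],d['D'])[0].reshape(-1,2)
def rect(d,cnt,z):
    p=cast(d,cnt,z)[:,:2]
    (c,s,a)=cv2.minAreaRect((p*1000).astype(np.float32))
    # long-axis heading, deg
    if s[0]<s[1]: a+=90;s=s[::-1]
    return np.round(c,1),np.round(s,1),round((a+90)%180-90,1)
def blobs(mask,amin=60):
    cs,_=cv2.findContours(mask.astype(np.uint8),cv2.RETR_EXTERNAL,cv2.CHAIN_APPROX_NONE)
    return [c for c in cs if cv2.contourArea(c)>amin]
E
python3 - <<'E'
from h import *
import pickle
d=pickle.load(open('top0.pkl','rb'));im=d['img'];hsv=cv2.cvtColor(im,cv2.COLOR_BGR2HSV)
H,S,V=[hsv[...,i].astype(int) for i in range(3)]
for n,(u,v) in dict(brick=(235,190),sq=(360,131),ss=(167,253),ls=(330,170),cup=(395,176),tape=(457,211),tab=(300,230),tray=(285,277),paper=(300,300),pock=(267,246),orange=(263,140)).items(): print(n,hsv[v,u])
out=cv2.resize(im[90:300,110:510],None,fx=2,fy=2,interpolation=cv2.INTER_CUBIC)
cv2.imwrite('pics/crop.png',out)
m=(V<60)
for c in blobs(m):
    x,y,w,h=cv2.boundingRect(c)
    if y>100 and y<290 and 190<x<430: print('dark',x,y,w,h,rect(d,c,.010))
E
```

```text
brick [  8 163 178]
sq [  7 157 171]
ss [ 17 100 179]
ls [ 16 104 179]
cup [17 25 70]
tape [ 21 167 200]
tab [ 12  87 172]
tray [ 16  92 169]
paper [ 13  21 194]
pock [10 37 41]
orange [  9 185 181]
dark 257 262 20 20 (array([427.5, 191.5]), array([51.2, 50.5]), -49.5)
dark 331 239 23 31 (array([458.3, -18.9]), array([80.1, 56.3]), 1.1)
dark 237 239 59 15 (array([497. , 187.9]), array([161.2,  33.4]), 87.6)
dark 384 238 33 20 (array([ 461.3, -180.5]), array([88.3, 47.3]), -88.9)
dark 360 234 18 35 (array([459.7, -92.5]), array([94.5, 39.6]), 0.9)
```

View pics/crop.png

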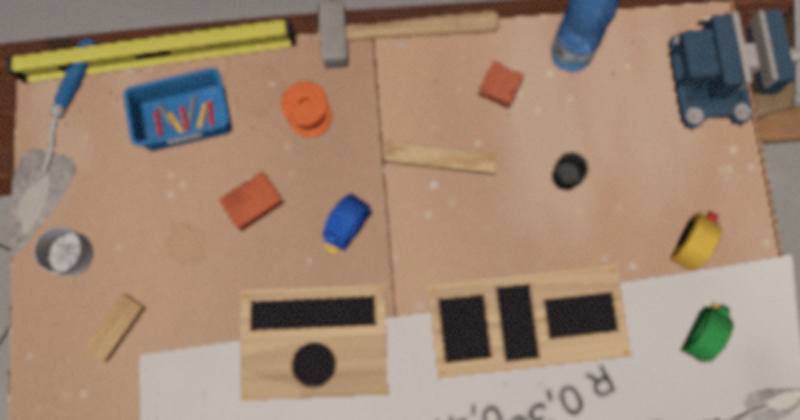

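The crop confirms the choice: oblong brick at top-view pixel (235,190), longer than the square piece. The yellow tape is at (458,210), with the red hook end toward the upper right. The spacers and trays are clear.

```bash
python3 - <<'E'
from h import *
import pickle
d=pickle.load(open('top0.pkl','rb'));im=d['img'];hsv=cv2.cvtColor(im,cv2.COLOR_BGR2HSV)
H,S,V=[hsv[...,i].astype(int) for i in range(3)]
def show(n,m,box,z):
    x0,y0,x1,y1=box;k=np.zeros(m.shape,np.uint8);k[y0:y1,x0:x1]=m[y0:y1,x0:x1]
    for c in blobs(k,40): print(n,c.mean(axis=(0,1)).round(),rect(d,c,z))
show('brick',(S>125)&(H<11),(215,170,258,210),.03)
show('sq',(S>125)&(H<11),(345,115,378,145),.03)
show('reel',(S>140)&(H<14),(245,125,280,162),.06)
show('ss',(H>=15)&(S>80),(145,230,190,280),.02)
show('ls',(H>=15)&(S>80),(298,155,364,185),.018)
show('cup',V<110,(380,160,410,190),.05)
show('tape',(H>17)&(S>110),(440,190,475,228),.066)
show('tapered',((H<8)|(H>170))&(S>120),(440,190,475,228),.02)
show('blue',(H>100)&(S>120),(265,180,300,220),.05)
E
```

```text
brick [235. 190.] (array([659.1, 262.5]), array([73.2, 56. ]), -60.0)
sq [360. 132.] (array([ 800.6, -104.5]), array([55.9, 48.3]), -31.2)
reel [263. 144.] (array([776.3, 173. ]), array([83.7, 62.5]), 22.2)
ss [166. 254.] (array([498.9, 462. ]), array([91.8, 40.2]), -39.2)
ls [330. 169.] (array([701.5,  -7.7]), array([158.9,  32. ]), 78.6)
cup [394. 175.] (array([ 656.2, -183. ]), array([53.2, 40.6]), -33.0)
tape [459. 211.] (array([ 537.7, -339.4]), array([76.2, 43.6]), -37.7)
blue [282. 200.] (array([613.5, 132. ]), array([67.6, 42.3]), -39.1)
```

```bash
cat > go.py <<'E'
# usage: go.py x y z heading_deg(of tool y) [mm] -> relative row
import sys
from h import *
from station import get_obs
def row(x,y,z,h,o=None):
    o=o or get_obs(); R=Ro.from_rotvec(o['tool_rot']).as_matrix()
    h0=np.degrees(np.arctan2(R[1,1],R[0,1])); h=h0+(h-h0+90)%180-90
    a=np.radians(h); Y=np.array([np.cos(a),np.sin(a),0]);Z=np.array([0,0,-1.]);T=np.c_[np.cross(Y,Z),Y,Z]
    sh=R.T@(np.array([x,y,z])/1000-o['tool_pos'])/.3; tn=Ro.from_matrix(R.T@T).as_rotvec()/np.pi
    print('t',round(o['t'],2),'pos',np.round(np.array(o['tool_pos'])*1000,1),'h0',round(h0,1),'q1,q6',np.round(np.array(o['q'])[[0,5]],2),'open',round(o['opening']*1000,1),'dist',np.linalg.norm(sh*300).round(),'turn',round(h-h0,1))
    print('ROW',np.round(np.r_[tn,sh],4).tolist())
if __name__=='__main__': row(*map(float,sys.argv[1:5]))
E
python3 go.py 499 462 180 50.8
```

```text
t 0.1 pos [249.9 572.2 230.2] h0 66.4 q1,q6 [ 1.04 -0.12] open 85.3 dist 277.0 turn -15.6
ROW [-0.0006, 0.0, 0.0867, -0.9081, -0.0041, 0.1671]
```

>>> {"method": "carry_out", "body": {
  "rows": [
    [0, 0, 0.087, -0.908, -0.004, 0.167, -1],
    [0, 0, 0.087, -0.908, -0.004, 0.167, -1],
    [0, 0, 0.087, -0.908, -0.004, 0.167, -1],
    [0, 0, 0.087, -0.908, -0.004, 0.167, -1],
    [0, 0, 0.087, -0.908, -0.004, 0.167, -1]
  ]
}}

```text
t: 0.6
tool_pos: [0.4763, 0.4721, 0.1851]
tool_rot: [-1.055, -2.959, 0.001]
contact_force: [0.5, 0.9, 0.0]
opening: 0.0856
grip_force: 0.0
```

```bash
python3 go.py 499 462 180 50.8
```

```text
t 0.6 pos [476.3 472.1 185.1] h0 50.8 q1,q6 [ 0.67 -0.22] open 85.6 dist 25.0 turn 0.0
ROW [-0.0003, -0.0001, -0.0003, -0.0799, 0.0216, 0.017]
```

>>> {"method": "carry_out", "body": {
  "rows": [
    [0, 0, 0, -0.08, 0.022, 0.017, -1],
    [0, 0, 0, -0.08, 0.022, 0.017, -1]
  ]
}}

```text
t: 0.8
tool_pos: [0.5001, 0.4606, 0.1787]
tool_rot: [-1.062, -2.956, 0.004]
contact_force: [-1.4, 0.8, -0.7]
opening: 0.0852
grip_force: 0.0
```

```bash
cat >> h.py <<'E'
def wrist(name):
    import pickle
    from station import get_image
    d=get_image('wrist');cv2.imwrite(f'pics/{name}.png',d['img']);pickle.dump(d,open(f'{name}.pkl','wb'))
    return d
E
python3 go.py 499 462 3 50.8; python3 -c "
from h import *
d=wrist('w1');print(d['mtx'],-np.array(d['R']).T@d['t']);print(proj(d,[[.499,.462,.02]]))"
```

```text
t 0.8 pos [500.1 460.6 178.7] h0 50.5 q1,q6 [ 0.64 -0.25] open 85.2 dist 176.0 turn 0.3
ROW [-0.001, -0.0, -0.0017, 0.0058, 0.003, 0.5858]
[[344.55416091   0.         319.96026463]
 [  0.         344.55416091 198.56192277]
 [  0.           0.           1.        ]] [0.44359903 0.50844992 0.32122445]
[[320.87382603 178.26699844]]
```

View pics/w1.png

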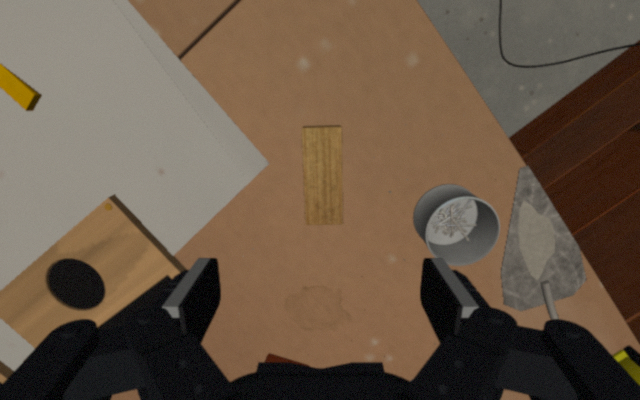

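The wrist view shows the spacer centred at (323,175) and aligned with the fingers, with the grey ring clear to its right.

```bash
cat >> h.py <<'E'
def near(d,mask,px,z,r=90):
    k=np.zeros(mask.shape,np.uint8);cv2.circle(k,(int(px[0]),int(px[1])),r,1,-1);k&=mask.astype(np.uint8)
    k=cv2.morphologyEx(k,cv2.MORPH_OPEN,np.ones((5,5),np.uint8))
    for c in blobs(k,200): print('blob px',c.mean(axis=(0,1)).round(),'c,size,heading',*rect(d,c,z))
def hsv(d):
    return [c.astype(int) for c in cv2.split(cv2.cvtColor(d['img'],cv2.COLOR_BGR2HSV))]
E
python3 - <<'E'
from h import *
import pickle
d=pickle.load(open('w1.pkl','rb'));H,S,V=hsv(d)
print(H[175,315],S[175,315],V[175,315],H[175,370],S[175,370],V[175,370])
for z in(.02,.0): near(d,(H>=15)&(S>100),(323,175),z,80)
E
```

```text
18 140 137 15 121 131
blob px [323. 174.] c,size,heading [498.7 464.2] [92.9 36.6] -38.4
blob px [323. 174.] c,size,heading [502.4 461.2] [99.1 39.1] -38.4
```

>>> {"method": "carry_out", "body": {
  "rows": [
    [0, 0, -0.005, 0.009, 0.005, 0.15, -1],
    [0, 0, -0.005, 0.009, 0.005, 0.31, -1],
    [0, 0, -0.005, 0.009, 0.005, 0.46, -1],
    [0, 0, -0.005, 0.009, 0.005, 0.55, -1],
    [0, 0, -0.005, 0.009, 0.005, 0.582, -1]
  ]
}}

```text
t: 1.35
tool_pos: [0.4927, 0.4651, 0.0019]
tool_rot: [-1.028, -2.964, 0.01]
contact_force: [-0.8, -0.7, -0.2]
opening: 0.0854
grip_force: 0.0
```

>>> {"method": "carry_out", "body": {
  "rows": [
    [0, 0, 0, 0, 0, 0, 1],
    [0, 0, 0, 0, 0, 0, 1],
    [0, 0, 0, 0, 0, 0, 1],
    [0, 0, 0, 0, 0, 0, 1],
    [0, 0, 0, 0, 0, 0, 1]
  ],
  "force": 40
}}

```text
t: 1.85
tool_pos: [0.4983, 0.4675, 0.0095]
tool_rot: [1.031, 2.965, 0.007]
contact_force: [-1.0, 0.5, 6.4]
opening: 0.0338
grip_force: 42.0
```

```bash
python3 go.py 499 463.5 4 51.4; echo; python3 go.py 459.5 -92.5 13 91
```

```text
t 1.85 pos [498.3 467.5   9.5] h0 51.6 q1,q6 [ 0.64 -0.26] open 33.8 dist 7.0 turn -0.2
ROW [0.0015, 0.0003, 0.0013, -0.01, -0.009, 0.0182]

t 1.85 pos [498.3 467.5   9.5] h0 51.6 q1,q6 [ 0.64 -0.26] open 33.8 dist 561.0 turn 39.4
ROW [0.0013, 0.0008, -0.2187, -1.0569, -1.5439, -0.0181]
```

>>> {"method": "carry_out", "body": {
  "rows": [
    [0, 0, 0, 0, 0, -0.15, 1],
    [0, 0, 0, 0, 0, -0.3, 1],
    [0, 0, -0.1, -0.05, -0.07, -0.42, 1],
    [0, 0, -0.15, -0.14, -0.2, -0.42, 1],
    [0, 0, -0.2, -0.23, -0.33, -0.42, 1]
  ]
}}

```text
t: 2.35
tool_pos: [0.4904, 0.3454, 0.1355]
tool_rot: [0.331, 3.119, 0.004]
contact_force: [0.1, -1.2, -0.6]
opening: 0.0337
grip_force: 41.2
```

```bash
python3 go.py 459.5 -92.5 120 91
```

```text
t 2.35 pos [490.4 345.4 135.5] h0 77.9 q1,q6 [ 0.49 -0.87] open 33.7 dist 439.0 turn 13.1
ROW [0.0009, 0.0015, -0.0729, -0.2058, -1.449, 0.0478]
```

>>> {"method": "carry_out", "body": {
  "rows": [
    [0, 0, 0, -0.117, -0.824, 0.03, 1],
    [0, 0, 0, -0.117, -0.824, 0.03, 1],
    [0, 0, 0, -0.117, -0.824, 0.03, 1],
    [0, 0, 0, -0.117, -0.824, 0.03, 1],
    [0, 0, 0, -0.117, -0.824, 0.03, 1]
  ]
}}

```text
t: 2.85
tool_pos: [0.4694, 0.0949, 0.1239]
tool_rot: [0.343, 3.121, 0.0]
contact_force: [0.5, -0.8, -0.6]
opening: 0.0339
grip_force: 41.2
```

>>> {"method": "carry_out", "body": {
  "rows": [
    [0, 0, -0.073, -0.089, -0.625, 0.018, 1],
    [0, 0, -0.073, -0.089, -0.625, 0.018, 1],
    [0, 0, -0.073, -0.089, -0.625, 0.018, 1],
    [0, 0, -0.073, -0.089, -0.625, 0.018, 1],
    [0, 0, -0.073, -0.089, -0.625, 0.018, 1]
  ]
}}

```text
t: 3.35
tool_pos: [0.4546, -0.0968, 0.1187]
tool_rot: [-0.004, 3.14, -0.003]
contact_force: [0.9, 0.8, -0.6]
opening: 0.0338
grip_force: 41.2
```

```bash
python3 go.py 459.5 -92.5 12 91;python3 - <<'E'
from h import *
d=wrist('w2');print(proj(d,[[.4583,-.0189,.012],[.4595,-.0925,.012],[.461,-.1805,.012]]))
H,S,V=hsv(d)
for c in blobs(V<50,600): print(c.mean(axis=(0,1)).round(),cv2.contourArea(c),*rect(d,c,.012))
E
```

```text
t 3.35 pos [454.6 -96.8 118.7] h0 90.1 q1,q6 [-0.37 -1.94] open 33.8 dist 107.0 turn 0.9
ROW [-0.0007, 0.0004, -0.0048, -0.0158, 0.0149, 0.3558]
[[422.66531361 201.39982719]
 [325.64724828 202.55112547]
 [210.20396237 203.97779545]]
[ 22. 326.] 858.5 [ 576.3 -360. ] [77.6 14.4] -48.2
[321. 346.] 38290.5 [577.3 -97.9] [556.3 158.6] -89.6
[604. 243.] 2995.0 [492.2 134.3] [65.3 38.3] 87.8
[212. 200.] 7895.0 [ 459.2 -179.1] [94.  52.7] -88.8
[423. 194.] 8643.0 [455.8 -19.3] [85.2 62.5] 1.1
[326. 152.] 2300.0 [421.2 -92.4] [45.6 27.7] -89.8
[ 10. 153.] 1032.5 [ 421.5 -332.5] [62.3 18.7] -35.3
```

View pics/w2.png

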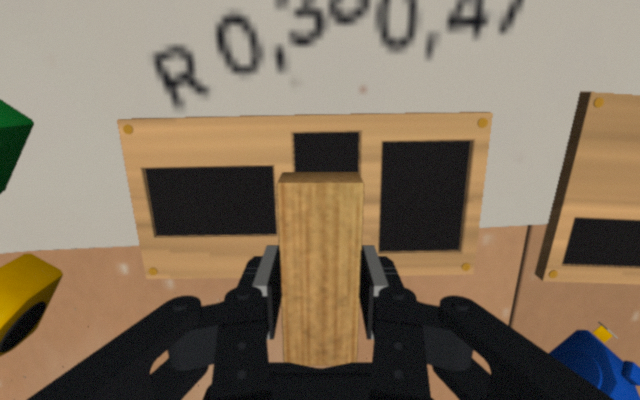

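```bash
python3 - <<'E'
from h import *
import pickle
d=pickle.load(open('w2.pkl','rb'))
for z in (.129,.133): print(cast(d,[[320,172],[320,181]],z), cast(d,[[279,181],[363,181]],z))
E
```

```text
[[ 0.41001272 -0.09649225  0.129     ]
 [ 0.41364114 -0.09648204  0.129     ]] [[ 0.41369839 -0.11267984  0.129     ]
 [ 0.41357475 -0.07950948  0.129     ]]
[[ 0.40912909 -0.09648007  0.133     ]
 [ 0.41264769 -0.09647017  0.133     ]] [[ 0.41270321 -0.1121777   0.133     ]
 [ 0.41258331 -0.08001132  0.133     ]]
```

>>> {"method": "carry_out", "body": {
  "rows": [
    [0, 0, -0.005, 0, 0.015, 0.1, 1],
    [0, 0, -0.005, 0, 0.015, 0.2, 1],
    [0, 0, -0.005, 0, 0.015, 0.28, 1],
    [0, 0, -0.005, 0, 0.015, 0.32, 1],
    [0, 0, -0.005, 0, 0.015, 0.32, 1]
  ]
}}

```text
t: 3.9
tool_pos: [0.4536, -0.0861, 0.0204]
tool_rot: [0.042, -3.138, -0.002]
contact_force: [-0.1, 1.2, -0.4]
opening: 0.0334
grip_force: 41.2
```

```bash
python3 go.py 454.5 -92.2 17 91
```

```text
t 3.9 pos [453.6 -86.1  20.4] h0 91.5 q1,q6 [-0.35 -1.95] open 33.4 dist 7.0 turn -0.5
ROW [0.0005, -0.0011, 0.003, -0.0024, -0.0204, 0.0111]
```

>>> {"method": "carry_out", "body": {
  "rows": [
    [0, 0, 0, 0, -0.018, 0, 1],
    [0, 0, 0, 0, -0.018, 0.005, 1],
    [0, 0, 0, 0, -0.018, 0.01, 1],
    [0, 0, 0, 0, -0.018, 0.01, 1]
  ]
}}

```text
t: 4.3
tool_pos: [0.4556, -0.0932, 0.0196]
tool_rot: [-0.04, 3.14, -0.001]
contact_force: [0.3, 0.2, -1.9]
opening: 0.0339
grip_force: 41.2
```

```bash
python3 go.py 454.5 -92.2 17 91
```

```text
t 4.3 pos [455.6 -93.2  19.6] h0 91.5 q1,q6 [-0.36 -1.96] open 33.9 dist 3.0 turn -0.5
ROW [-0.0001, 0.0004, 0.0025, 0.0036, 0.0033, 0.0088]
```

>>> {"method": "carry_out", "body": {
  "rows": [
    [0, 0, 0, 0, 0, 0.01, 1],
    [0, 0, 0, 0, 0, 0.01, 1]
  ]
}}

```text
t: 4.5
tool_pos: [0.4559, -0.0933, 0.0175]
tool_rot: [-0.04, 3.141, -0.001]
contact_force: [-2.9, 1.3, 7.7]
opening: 0.0339
grip_force: 42.2
```

>>> {"method": "carry_out", "body": {
  "rows": [
    [0, 0, 0, 0, 0, 0, -0.2],
    [0, 0, 0, 0, 0, 0, -0.2],
    [0, 0, 0, 0, 0, 0, -0.2]
  ]
}}

```text
t: 4.8
tool_pos: [0.4549, -0.0929, 0.0157]
tool_rot: [0.04, -3.141, -0.0]
contact_force: [0.6, -0.1, 0.0]
opening: 0.0511
grip_force: 0.0
```

>>> {"method": "carry_out", "body": {
  "rows": [
    [0, 0, 0, 0, 0, -0.1, -0.2],
    [0, 0, 0, 0, 0, -0.25, -0.2],
    [0, 0, 0, 0, 0, -0.4, -1],
    [0, 0, 0, 0, 0, -0.4, -1],
    [0, 0, 0, 0, 0, -0.4, -1]
  ]
}}

```text
t: 5.3
tool_pos: [0.4559, -0.0932, 0.1373]
tool_rot: [-0.04, 3.139, -0.002]
contact_force: [-0.5, 0.6, 0.2]
opening: 0.0854
grip_force: 0.0
```

```bash
python3 go.py 659 262.5 180 30;python3 - <<'E'
from h import *
d=wrist('w3');H,S,V=hsv(d)
for c in blobs(V<50,600): print('dark',c.mean(axis=(0,1)).round(),*rect(d,c,.012))
cv2.imwrite('pics/w3c.png',d['img'][80:330,100:540])
E
```

```text
t 5.3 pos [455.9 -93.2 137.3] h0 91.5 q1,q6 [-0.36 -1.96] open 85.4 dist 412.0 turn -61.5
ROW [0.0001, 0.001, 0.3415, -0.7075, 1.1678, -0.1418]
dark [ 31. 305.] [ 574.8 -358.5] [74.1 14.7] -44.6
dark [320. 353.] [599.  -91.5] [661.3 162.6] -88.3
dark [594. 238.] [492.6 146. ] [89.7 38.4] 87.4
dark [214. 189.] [ 459.2 -179.3] [94.3 52.2] -88.6
dark [411. 188.] [455.6 -19.5] [85.  62.6] 1.3
dark [321. 180.] [457.1 -91.9] [99.  45.7] 1.2
dark [ 15. 141.] [ 423.  -339.4] [74.7 27.3] -35.1
```

View pics/w3c.png

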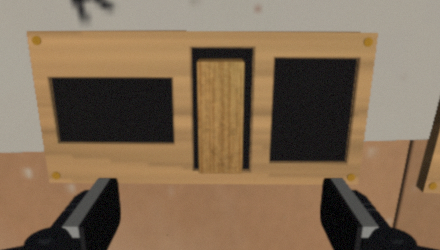

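>>> {"method": "carry_out", "body": {
  "rows": [
    [0, 0, 0.341, -0.6, 1, -0.14, -1],
    [0, 0, 0.341, -0.6, 1, -0.14, -1],
    [0, 0, 0.341, -0.6, 1, -0.14, -1],
    [0, 0, 0.341, -0.6, 1, -0.14, -1],
    [0, 0, 0.341, -0.6, 1, -0.14, -1]
  ]
}}

```text
t: 5.85
tool_pos: [0.5662, 0.1055, 0.1603]
tool_rot: [-1.025, -2.965, 0.003]
contact_force: [0.7, -0.5, 0.4]
opening: 0.0853
grip_force: 0.0
```

```bash
python3 go.py 659 262.5 180 30
```

```text
t 5.85 pos [566.2 105.5 160.3] h0 51.8 q1,q6 [ 0.06 -0.85] open 85.3 dist 183.0 turn -21.8
ROW [-0.0013, -0.0009, 0.1214, 0.0803, 0.6024, -0.0673]
```

>>> {"method": "carry_out", "body": {
  "rows": [
    [0, 0, 0.121, 0.08, 0.602, -0.067, -1],
    [0, 0, 0.121, 0.08, 0.602, -0.067, -1],
    [0, 0, 0.121, 0.08, 0.602, -0.067, -1],
    [0, 0, 0.121, 0.08, 0.602, -0.067, -1],
    [0, 0, 0.121, 0.08, 0.602, -0.067, -1]
  ]
}}

```text
t: 6.35
tool_pos: [0.6589, 0.2647, 0.1801]
tool_rot: [-1.555, -2.727, 0.003]
contact_force: [-0.5, -1.0, -0.2]
opening: 0.0852
grip_force: 0.0
```

>>> {"method": "carry_out", "body": {
  "rows": [
    [0, 0, 0, 0, 0, 0, -1]
  ]
}}

```text
t: 6.45
tool_pos: [0.6576, 0.2614, 0.18]
tool_rot: [-1.558, -2.724, 0.006]
contact_force: [-0.4, -0.5, -0.2]
opening: 0.0856
grip_force: 0.0
```

```bash
python3 - <<'E'
from h import *
import go
d=wrist('w4');H,S,V=hsv(d)
p=proj(d,[[.659,.2625,.03]])[0];print(p)
near(d,(S>150)&(H<11),p,.03,110)
go.row(659,262.5,8,30)
E
```

```text
[322.78497959 182.42012493]
blob px [326. 177.] c,size,heading [660.  266.5] [76.1 51. ] -60.0
t 6.5 pos [657.6 260.6 180.5] h0 30.4 q1,q6 [ 0.27 -0.26] open 85.3 dist 172.0 turn -0.4
ROW [-0.0015, -0.0003, 0.0023, 0.0025, 0.0099, 0.5749]
```

>>> {"method": "carry_out", "body": {
  "rows": [
    [0, 0, 0, 0.013, 0.017, 0.15, -1],
    [0, 0, 0, 0.013, 0.017, 0.31, -1],
    [0, 0, 0, 0.013, 0.017, 0.46, -1],
    [0, 0, 0, 0.013, 0.017, 0.54, -1],
    [0, 0, 0, 0.013, 0.017, 0.572, -1]
  ]
}}

```text
t: 7.0
tool_pos: [0.6574, 0.2647, 0.0064]
tool_rot: [-1.56, -2.72, 0.01]
contact_force: [-0.8, -0.1, -0.4]
opening: 0.0853
grip_force: 0.0
```

>>> {"method": "carry_out", "body": {
  "rows": [
    [0, 0, 0, 0, 0, 0, 1],
    [0, 0, 0, 0, 0, 0, 1],
    [0, 0, 0, 0, 0, 0, 1],
    [0, 0, 0, 0, 0, 0, 1],
    [0, 0, 0, 0, 0, 0, 1]
  ],
  "force": 60
}}

```text
t: 7.5
tool_pos: [0.6634, 0.2677, 0.0151]
tool_rot: [1.559, 2.723, 0.005]
contact_force: [0.7, -0.5, 6.7]
opening: 0.0505
grip_force: 66.0
```

```bash
python3 go.py 660 266.5 130 30; python3 go.py 455.7 -19.4 130 91
```

```text
t 7.5 pos [663.4 267.7  15.1] h0 30.4 q1,q6 [ 0.28 -0.25] open 50.5 dist 115.0 turn -0.4
ROW [0.0015, 0.0005, 0.0023, 0.0017, -0.0099, -0.3832]
t 7.5 pos [663.4 267.7  15.1] h0 30.4 q1,q6 [ 0.28 -0.25] open 50.5 dist 373.0 turn 60.6
ROW [0.0011, 0.0012, -0.3366, -0.4755, -1.0796, -0.3874]
```

>>> {"method": "carry_out", "body": {
  "rows": [
    [0, 0, 0, 0, 0, -0.15, 1],
    [0, 0, 0, 0, 0, -0.3, 1],
    [0, 0, -0.04, -0.03, -0.07, -0.42, 1],
    [0, 0, -0.08, -0.09, -0.21, -0.42, 1],
    [0, 0, -0.12, -0.155, -0.35, -0.42, 1]
  ]
}}

```text
t: 8.0
tool_pos: [0.5947, 0.1738, 0.1404]
tool_rot: [1.011, 2.97, 0.003]
contact_force: [-0.6, -1.1, -2.3]
opening: 0.0506
grip_force: 65.1
```

```bash
python3 go.py 456.5 -19.3 130 91
```

```text
t 8.0 pos [594.7 173.8 140.4] h0 52.4 q1,q6 [ 0.16 -0.75] open 50.6 dist 238.0 turn 38.6
ROW [0.0006, 0.0013, -0.2144, -0.0276, -0.7911, 0.0322]
```

>>> {"method": "carry_out", "body": {
  "rows": [
    [0, 0, -0.214, -0.028, -0.791, 0.032, 1],
    [0, 0, -0.214, -0.028, -0.791, 0.032, 1],
    [0, 0, -0.214, -0.028, -0.791, 0.032, 1],
    [0, 0, -0.214, -0.028, -0.791, 0.032, 1],
    [0, 0, -0.214, -0.028, -0.791, 0.032, 1]
  ]
}}

```text
t: 8.5
tool_pos: [0.4532, -0.0194, 0.128]
tool_rot: [-0.022, 3.141, -0.0]
contact_force: [0.4, -1.2, 0.0]
opening: 0.0506
grip_force: 65.1
```

>>> {"method": "carry_out", "body": {
  "rows": [
    [0, 0, 0, 0, 0, 0, 1],
    [0, 0, 0, 0, 0, 0, 1],
    [0, 0, 0, 0, 0, 0, 1]
  ]
}}

```text
t: 8.8
tool_pos: [0.4553, -0.0178, 0.1286]
tool_rot: [-0.015, 3.141, 0.0]
contact_force: [-0.2, 0.6, -1.3]
opening: 0.0504
grip_force: 65.1
```

```bash
python3 go.py 456.5 -19.3 24 91; python3 -c "
from h import *
d=wrist('w5');H,S,V=hsv(d)
near(d,(S>150)&(H<11),(320,240),.145,150)"
```

```text
t 8.8 pos [455.3 -17.8 128.6] h0 90.5 q1,q6 [-0.2  -1.78] open 50.4 dist 105.0 turn 0.5
ROW [0.0001, 0.0003, -0.0025, -0.0036, -0.0052, 0.3487]
blob px [320. 263.] c,size,heading [451.3 -17.5] [78.5 50.4] 0.6
```

View pics/w5.png

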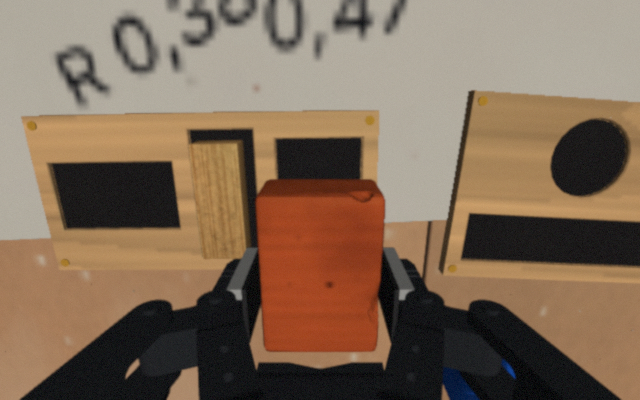

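The brick is held square, from (258,182) to (383,350), above its pocket. The spacer lies in its pocket.

>>> {"method": "carry_out", "body": {
  "rows": [
    [0, 0, -0.002, -0.004, -0.005, 0.12, 1],
    [0, 0, -0.002, -0.004, -0.005, 0.24, 1],
    [0, 0, -0.002, -0.004, -0.005, 0.31, 1],
    [0, 0, -0.002, -0.004, -0.005, 0.335, 1],
    [0, 0, -0.002, -0.004, -0.005, 0.345, 1]
  ]
}}

```text
t: 9.35
tool_pos: [0.4561, -0.019, 0.0241]
tool_rot: [0.027, -3.14, -0.001]
contact_force: [0.8, 0.1, -2.5]
opening: 0.0505
grip_force: 65.0
```

>>> {"method": "carry_out", "body": {
  "rows": [
    [0, 0, 0, 0, 0, 0.007, 1],
    [0, 0, 0, 0, 0, 0.007, 1],
    [0, 0, 0, 0, 0, 0.007, 1]
  ]
}}

```text
t: 9.65
tool_pos: [0.4572, -0.0198, 0.0239]
tool_rot: [-0.025, 3.139, -0.001]
contact_force: [-0.5, 1.0, -1.4]
opening: 0.05
grip_force: 65.0
```

>>> {"method": "carry_out", "body": {
  "rows": [
    [0, 0, 0, 0, 0, 0.01, 1],
    [0, 0, 0, 0, 0, 0.01, 1]
  ]
}}

```text
t: 9.85
tool_pos: [0.4575, -0.02, 0.023]
tool_rot: [-0.024, 3.141, -0.0]
contact_force: [-7.8, 1.1, 16.5]
opening: 0.0504
grip_force: 67.1
```

>>> {"method": "carry_out", "body": {
  "rows": [
    [0, 0, 0, 0, 0, 0, -0.55],
    [0, 0, 0, 0, 0, 0, -0.55],
    [0, 0, 0, 0, 0, 0, -0.55]
  ]
}}

```text
t: 10.15
tool_pos: [0.4563, -0.0198, 0.0199]
tool_rot: [-0.024, 3.141, -0.0]
contact_force: [0.9, 0.4, -0.4]
opening: 0.066
grip_force: 0.0
```

>>> {"method": "carry_out", "body": {
  "rows": [
    [0, 0, 0, 0, 0, -0.1, -0.55],
    [0, 0, 0, 0, 0, -0.25, -0.55],
    [0, 0, 0, 0, 0, -0.4, -1],
    [0, 0, 0, 0, 0, -0.5, -1],
    [0, 0, 0, 0, 0, -0.5, -1]
  ]
}}

```text
t: 10.65
tool_pos: [0.4594, -0.0203, 0.1756]
tool_rot: [-0.024, 3.131, -0.004]
contact_force: [0.8, 0.2, 0.7]
opening: 0.0857
grip_force: 0.0
```

```bash
python3 - <<'E'
from h import *
import go
d=wrist('w6');H,S,V=hsv(d)
near(d,(S>150)&(H<11),(320,190),.038,150)
for c in blobs(V<50,600): print('dark',c.mean(axis=(0,1)).round(),*rect(d,c,.012))
go.row(537.7,-339.4,180,52.3)
cv2.imwrite('pics/w6c.png',d['img'][80:330,20:520])
E
```

```text
blob px [320. 178.] c,size,heading [456.1 -19.9] [76.1 52.2] 0.7
dark [322. 352.] [636.2 -20.8] [761.3 188. ] -88.8
dark [535. 216.] [494.4 186.3] [169.5  38.6] 87.5
dark [148. 173.] [ 459.1 -179. ] [94. 52.] -89.2
dark [326. 156.] [455.8 -18.6] [84.6 62.6] 0.9
dark [255. 158.] [457.1 -91.2] [99.  45.8] 1.3
dark [556. 143.] [425.7 189.4] [58.3 58. ] -29.3
t 10.7 pos [457.8 -20.  172.5] h0 90.9 q1,q6 [-0.21 -1.79] open 85.2 dist 329.0 turn -38.6
ROW [0.0002, 0.0019, 0.2144, -0.25, -1.0687, -0.0222]
```

View pics/w6c.png

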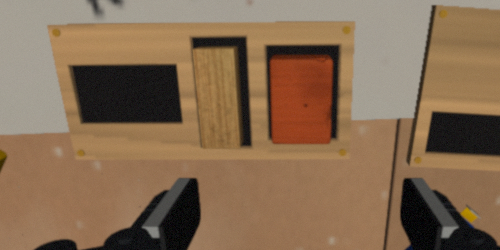

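>>> {"method": "carry_out", "body": {
  "rows": [
    [0, 0, 0.1, -0.2, -0.85, -0.022, -1],
    [0, 0, 0.1, -0.2, -0.85, -0.022, -1],
    [0, 0, 0.1, -0.2, -0.85, -0.022, -1],
    [0, 0, 0.1, -0.2, -0.85, -0.022, -1],
    [0, 0, 0.1, -0.2, -0.85, -0.022, -1]
  ]
}}

```text
t: 11.2
tool_pos: [0.5162, -0.2634, 0.1733]
tool_rot: [-0.467, -3.103, -0.003]
contact_force: [1.1, -0.3, 0.0]
opening: 0.0854
grip_force: 0.0
```

```bash
python3 go.py 537.7 -339.4 180 52.3
```

```text
t 11.2 pos [ 516.2 -263.4  173.3] h0 72.9 q1,q6 [-0.6  -1.87] open 85.4 dist 79.0 turn -20.6
ROW [0.0002, -0.0012, 0.1143, -0.1429, -0.2209, -0.0231]
```

>>> {"method": "carry_out", "body": {
  "rows": [
    [0, 0, 0.114, -0.143, -0.221, -0.023, -1],
    [0, 0, 0.114, -0.143, -0.221, -0.023, -1],
    [0, 0, 0.114, -0.143, -0.221, -0.023, -1],
    [0, 0, 0.114, -0.143, -0.221, -0.023, -1],
    [0, 0, 0.114, -0.143, -0.221, -0.023, -1]
  ]
}}

```text
t: 11.7
tool_pos: [0.5378, -0.3372, 0.1807]
tool_rot: [-1.01, -2.971, -0.002]
contact_force: [0.6, -0.7, -0.7]
opening: 0.0857
grip_force: 0.0
```

>>> {"method": "carry_out", "body": {
  "rows": [
    [0, 0, 0, 0, 0, 0, -1]
  ]
}}

```text
t: 11.8
tool_pos: [0.5381, -0.337, 0.1817]
tool_rot: [-1.01, -2.973, -0.001]
contact_force: [-0.5, -0.2, -0.1]
opening: 0.0855
grip_force: 0.0
```

```bash
python3 - <<'E'
from h import *
import go
d=wrist('w7');H,S,V=hsv(d)
p=proj(d,[[.5377,-.3394,.066]])[0];print(p)
near(d,(S>130)&(H>17)&(H<33),p,.066,130)
go.row(537.7,-339.4,30,52.3)
E
```

```text
[317.01667296 194.98613458]
blob px [311. 197.] c,size,heading [ 536.2 -345. ] [67.3 37.9] -33.8
t 11.85 pos [ 538.3 -337.1  182.1] h0 52.5 q1,q6 [-0.68 -1.59] open 85.3 dist 152.0 turn -0.2
ROW [0.0, -0.0004, 0.0009, -0.0036, -0.0075, 0.507]
```

View pics/w7.png

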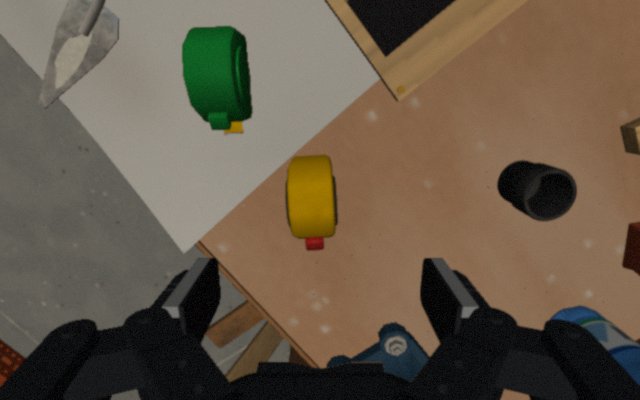

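The yellow tape is at (311,197), with its red hook at (315,243) on the tool's −x side. The green look-alike at (216,75) is clear of the fingers.

>>> {"method": "carry_out", "body": {
  "rows": [
    [0, 0, -0.011, -0.014, -0.025, 0.1, -1],
    [0, 0, -0.011, -0.014, -0.025, 0.25, -1],
    [0, 0, -0.011, -0.014, -0.025, 0.4, -1],
    [0, 0, -0.011, -0.014, -0.025, 0.5, -1],
    [0, 0, -0.011, -0.014, -0.025, 0.524, -1]
  ]
}}

```text
t: 12.35
tool_pos: [0.5344, -0.3435, 0.0206]
tool_rot: [-0.957, -2.984, -0.005]
contact_force: [-0.0, 0.2, 0.0]
opening: 0.0855
grip_force: 0.0
```

>>> {"method": "carry_out", "body": {
  "rows": [
    [0, 0, 0, 0, 0, 0, 1],
    [0, 0, 0, 0, 0, 0, 1],
    [0, 0, 0, 0, 0, 0, 1],
    [0, 0, 0, 0, 0, 0, 1],
    [0, 0, 0, 0, 0, 0, 1]
  ],
  "force": 50
}}

```text
t: 12.85
tool_pos: [0.5392, -0.3478, 0.0288]
tool_rot: [0.96, 2.986, -0.003]
contact_force: [0.1, 1.1, 6.6]
opening: 0.0371
grip_force: 51.1
```

>>> {"method": "carry_out", "body": {
  "rows": [
    [0, 0, 0, 0, 0, -0.1, 1],
    [0, 0, 0, 0, 0, -0.25, 1],
    [0, 0, 0, 0, 0, -0.4, 1],
    [0, 0, 0, 0, 0, -0.45, 1],
    [0, 0, 0, 0, 0, -0.45, 1]
  ]
}}

```text
t: 13.35
tool_pos: [0.5388, -0.3478, 0.1643]
tool_rot: [0.96, 2.985, -0.004]
contact_force: [0.1, 0.1, -3.3]
opening: 0.0374
grip_force: 50.6
```

```bash
python3 go.py 459.1 -179.1 160 1;python3 go.py 459.1 -179.1 160 -179
```

```text
t 13.35 pos [ 538.8 -347.8  164.3] h0 54.4 q1,q6 [-0.69 -1.64] open 37.4 dist 187.0 turn -53.4
ROW [0.0008, 0.002, 0.2964, 0.5437, 0.302, 0.0107]
t 13.35 pos [ 538.8 -347.8  164.3] h0 54.4 q1,q6 [-0.69 -1.64] open 37.4 dist 187.0 turn -53.4
ROW [0.0008, 0.002, 0.2964, 0.5437, 0.302, 0.0107]
```

>>> {"method": "carry_out", "body": {
  "rows": [
    [0, 0, 0.297, 0.56, 0.302, 0.01, 1],
    [0, 0, 0.297, 0.56, 0.302, 0.01, 1],
    [0, 0, 0.297, 0.56, 0.302, 0.01, 1],
    [0, 0, 0.297, 0.56, 0.302, 0.01, 1],
    [0, 0, 0.297, 0.56, 0.302, 0.01, 1]
  ]
}}

```text
t: 13.85
tool_pos: [0.4492, -0.1699, 0.1522]
tool_rot: [-1.988, -2.42, 0.001]
contact_force: [0.6, -0.5, -2.1]
opening: 0.0374
grip_force: 50.6
```

```bash
python3 go.py 459.1 -173 150 1
```

```text
t 13.85 pos [ 449.2 -169.9  152.2] h0 11.2 q1,q6 [-0.52 -0.71] open 37.4 dist 11.0 turn -10.2
ROW [-0.0023, -0.0021, 0.0567, -0.0167, 0.0304, 0.0071]
```

>>> {"method": "carry_out", "body": {
  "rows": [
    [0, 0, 0.057, 0, 0.02, 0, 1],
    [0, 0, 0.057, 0, 0.02, 0, 1],
    [0, 0, 0.057, 0, 0.02, 0, 1],
    [0, 0, 0.057, 0, 0.02, 0, 1]
  ]
}}

```text
t: 14.25
tool_pos: [0.4588, -0.1737, 0.1563]
tool_rot: [-2.196, -2.243, 0.001]
contact_force: [0.7, 0.6, -1.6]
opening: 0.0378
grip_force: 50.6
```

```bash
python3 - <<'E'
from h import *
import go
d=wrist('w8');H,S,V=hsv(d)
near(d,(S>130)&(H>17)&(H<33),(320,230),.18,150)
go.row(459.1,-173,40,1)
R=np.array(d['R']);print(-R.T@d['t'])
# pixel column extents and cast of visible edges
m=((S>130)&(H>17)&(H<33)).astype(np.uint8);m[:, :200]=0;m[:,440:]=0
r=np.where(m.any(1))[0];print(r.min(),r.max())
for z in(.16,.2): print(cast(d,[[320,r.min()],[320,r.max()]],z))
E
```

```text
blob px [320. 281.] c,size,heading [ 458.7 -171.2] [77.8 41.1] -88.6
t 14.3 pos [ 459.  -173.8  156.7] h0 1.2 q1,q6 [-0.51 -0.53] open 37.3 dist 117.0 turn -0.2
ROW [-0.0005, -0.0003, 0.0011, 0.0025, 0.001, 0.3889]
[ 0.45766978 -0.09952792  0.29883415]
22 399
[[ 0.45674048 -0.07391836  0.16      ]
 [ 0.46053209 -0.2499677   0.16      ]]
[[ 0.45700822 -0.08129682  0.2       ]
 [ 0.45970742 -0.20662396  0.2       ]]
```

View pics/w8.png

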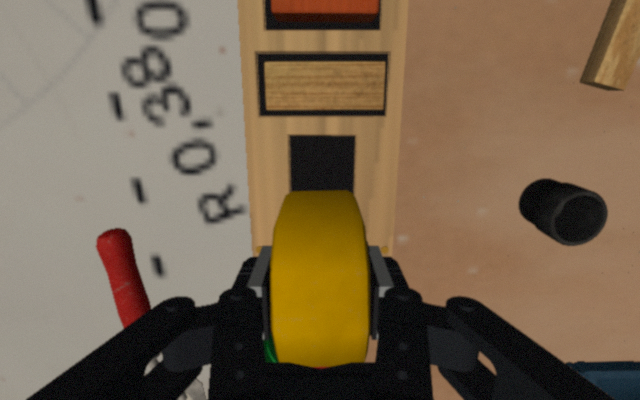

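```bash
python3 - <<'E'
from h import *
import pickle
d=pickle.load(open('w8.pkl','rb'))
for z in(.13,.145,.16,.175): print(z,cast(d,[[320,190]],z)[0,:2].round(4))
for c in blobs((hsv(d)[2]<50),600): print('dark',c.mean(axis=(0,1)).round(),*rect(d,c,.012))
print(cast(d,[[290,134],[355,134]],.012))
E
```

```text
0.13 [ 0.4582 -0.1461]
0.145 [ 0.4582 -0.142 ]
0.16 [ 0.4581 -0.1379]
0.175 [ 0.4581 -0.1337]
dark [354. 350.] [ 475.8 -324.2] [675.5 186.1] 1.3
dark [563. 210.] [ 674.4 -194.3] [84.8 51.1] -18.8
dark [322. 163.] [ 459.7 -156. ] [52.8 47.1] 1.1
dark [314.  84.] [458.3 -92. ] [100.4  45.6] 1.2
dark [318.  20.] [457.4 -41.2] [85.4 19.3] 0.9
[[ 0.43284047 -0.13140505  0.012     ]
 [ 0.48639513 -0.13023254  0.012     ]]
```

>>> {"method": "carry_out", "body": {
  "rows": [
    [0, 0, 0, 0.005, 0.002, 0.12, 1],
    [0, 0, 0, 0.005, 0.002, 0.25, 1],
    [0, 0, 0, 0.005, 0.002, 0.34, 1],
    [0, 0, 0, 0.005, 0.002, 0.38, 1],
    [0, 0, 0, 0.005, 0.002, 0.38, 1]
  ]
}}

```text
t: 14.8
tool_pos: [0.4586, -0.1717, 0.0417]
tool_rot: [-2.196, -2.24, 0.002]
contact_force: [-0.2, 0.3, -3.6]
opening: 0.0373
grip_force: 50.5
```

>>> {"method": "carry_out", "body": {
  "rows": [
    [0, 0, 0, 0, 0, 0.01, 1],
    [0, 0, 0, 0, 0, 0.013, 1],
    [0, 0, 0, 0, 0, 0.013, 1]
  ]
}}

```text
t: 15.1
tool_pos: [0.4611, -0.1729, 0.0412]
tool_rot: [2.198, 2.241, 0.001]
contact_force: [-0.3, -0.7, -1.9]
opening: 0.0374
grip_force: 50.5
```

>>> {"method": "carry_out", "body": {
  "rows": [
    [0, 0, 0, 0, 0, 0.01, 1],
    [0, 0, 0, 0, 0, 0.013, 1],
    [0, 0, 0, 0, 0, 0.013, 1]
  ]
}}

```text
t: 15.4
tool_pos: [0.4622, -0.1726, 0.0388]
tool_rot: [2.197, 2.241, 0.004]
contact_force: [-1.3, 5.4, 8.3]
opening: 0.0374
grip_force: 48.9
```

```bash
python3 go.py 459.5 -172.3 36 1; python3 -c "
from station import *
print(get_obs()['contact_force'])"
```

```text
t 15.4 pos [ 462.2 -172.6   38.8] h0 1.1 q1,q6 [-0.51 -0.53] open 37.4 dist 4.0 turn -0.1
ROW [0.0013, 0.0002, 0.0007, 0.0011, -0.009, 0.0092]
[-1.32650339  5.35835274  8.26415158]
```

>>> {"method": "carry_out", "body": {
  "rows": [
    [0, 0, 0, 0, -0.006, 0.008, 1],
    [0, 0, 0, 0, -0.006, 0.008, 1]
  ]
}}

```text
t: 15.6
tool_pos: [0.462, -0.1724, 0.0376]
tool_rot: [2.195, 2.239, 0.008]
contact_force: [0.1, 8.8, 12.2]
opening: 0.0374
grip_force: 49.5
```

>>> {"method": "carry_out", "body": {
  "rows": [
    [0, 0, 0, 0, 0, 0, -0.6],
    [0, 0, 0, 0, 0, 0, -0.6],
    [0, 0, 0, 0, 0, 0, -0.6],
    [0, 0, 0, 0, 0, -0.01, -0.6]
  ]
}}

```text
t: 16.0
tool_pos: [0.4577, -0.1722, 0.0359]
tool_rot: [-2.199, -2.242, 0.001]
contact_force: [0.0, 0.2, 1.0]
opening: 0.0684
grip_force: 0.0
```

>>> {"method": "carry_out", "body": {
  "rows": [
    [0, 0, 0, 0, 0, -0.1, -0.8],
    [0, 0, 0, 0, 0, -0.25, -1],
    [0, 0, 0, 0, 0, -0.4, -1],
    [0, 0, 0, 0, 0, -0.5, -1],
    [0, 0, 0, 0, 0, -0.5, -1]
  ]
}}

```text
t: 16.5
tool_pos: [0.4611, -0.174, 0.1927]
tool_rot: [2.192, 2.235, 0.004]
contact_force: [0.7, 1.2, -0.4]
opening: 0.0856
grip_force: 0.0
```

```bash
python3 - <<'E'
from h import *
import go
d=wrist('w9');H,S,V=hsv(d)
near(d,(S>130)&(H>17)&(H<33),(320,200),.07,150)
for c in blobs((V<50),300): print('dark',c.mean(axis=(0,1)).round(),*rect(d,c,.012))
go.row(701.5,-7.7,180,168.6)
cv2.imwrite('pics/w9c.png',d['img'][60:330,200:440])
E
```

```text
blob px [319. 186.] c,size,heading [ 461.7 -171.8] [67.7 38.7] -89.1
dark [282. 325.] [ 422.5 -348.6] [79.1 42.2] -35.9
dark [333. 349.] [ 471.1 -363.4] [802.5 198.2] 0.6
dark [531. 195.] [ 672.2 -193.3] [79.4 49.9] -18.4
dark [315. 167.] [ 460.  -179.7] [94.2 52.7] -88.8
dark [311.  83.] [458.2 -92.1] [100.6  45.2] 1.2
dark [310.  25.] [457.  -37.9] [85.3 26.4] 1.0
t 16.55 pos [ 459.7 -173.2  189.5] h0 1.1 q1,q6 [-0.51 -0.53] open 85.2 dist 293.0 turn -12.5
ROW [0.0017, 0.0008, 0.0695, 0.5361, 0.8165, 0.0342]
```

View pics/w9c.png

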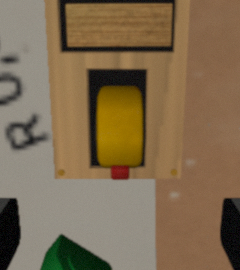

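```bash
python3 - <<'E'
from h import *
from station import get_image
import pickle
d=pickle.load(open('w9.pkl','rb'))
m=hsv(d);red=((m[0]<8)|(m[0]>172))&(m[1]>120)
for c in blobs(red,20):
    print(cv2.boundingRect(c))
for z in(.012,.02,.03,.05,.065): print(z,proj(d,[[.46,-.2205,z]])[0].round(1), 'case ends',proj(d,[[.46,-.137,z],[.46,-.209,z]])[:,1].round(1))
o=[]
s=get_image('side');c=proj(s,[[.46,-.175,.04]])[0].astype(int);o.append(cv2.resize(s['img'][c[1]-40:c[1]+35,c[0]-50:c[0]+50],None,fx=4,fy=4,interpolation=cv2.INTER_CUBIC))
s=get_image('top');c=proj(s,[[.46,-.175,.04]])[0].astype(int);o.append(cv2.resize(s['img'][c[1]-40:c[1]+35,c[0]-50:c[0]+50],None,fx=4,fy=4,interpolation=cv2.INTER_CUBIC))
cv2.imwrite('pics/chk.png',np.hstack(o))
E
```

```text
(311, 226, 18, 13)
(114, 215, 49, 96)
(327, 21, 34, 9)
(299, 20, 28, 9)
(280, 20, 18, 9)
0.012 [316.4 219. ] case ends [134.7 208.1]
0.02 [316.3 221.9] case ends [135.8 210.8]
0.03 [316.3 225.7] case ends [137.1 214.3]
0.05 [316.3 234. ] case ends [140.2 222. ]
0.065 [316.3 241. ] case ends [142.8 228.4]
```

View pics/chk.png

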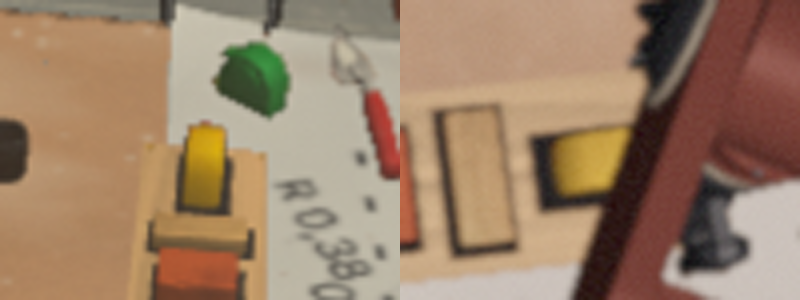

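```bash
python3 - <<'E'
from h import *
from station import get_image
import pickle
d=pickle.load(open('w9.pkl','rb'))
H,S,V=hsv(d);m=((S>130)&(H>17)&(H<33))
for u in (310,318,325):
    r=np.where(m[100:260,u])[0]+100;print(u,r.min(),r.max())
    for z in(.03,.045,.06,.074): print('  z',z,cast(d,[[u,r.min()],[u,r.max()]],z)[:,1].round(4))
print('dark',[ (u,(np.where(V[100:160,u]<50)[0]+100)[[0,-1]]) for u in (300,318,335)])
s=get_image('side');H,S,V=hsv(s)
m=(S>110)&(H>17)&(H<33);c=proj(s,[[.46,-.175,.04]])[0].astype(int);print(c)
k=np.zeros(m.shape,np.uint8);k[c[1]-40:c[1]+40,c[0]-20:c[0]+20]=m[c[1]-40:c[1]+40,c[0]-20:c[0]+20]
b=max(blobs(k,30),key=cv2.contourArea).reshape(-1,2);print('side bbox',b.min(0),b.max(0))
for z in(.008,.03,.045,.06,.074,.078): print(z,proj(s,[[.46,-.137,z],[.46,-.173,z],[.46,-.209,z]])[:,1].round(1))
E
```

```text
310 145 226
  z 0.03 [-0.144  -0.2209]
  z 0.045 [-0.1418 -0.2149]
  z 0.06 [-0.1396 -0.2089]
  z 0.074 [-0.1375 -0.2033]
318 146 224
  z 0.03 [-0.1448 -0.2187]
  z 0.045 [-0.1425 -0.2128]
  z 0.06 [-0.1403 -0.2069]
  z 0.074 [-0.1382 -0.2014]
325 101 224
  z 0.03 [-0.1062 -0.2186]
  z 0.045 [-0.1059 -0.2127]
  z 0.06 [-0.1055 -0.2068]
  z 0.074 [-0.1052 -0.2013]
dark [(300, array([107, 147])), (318, array([107, 145])), (335, array([107, 145]))]
[367 166]
side bbox [362 157] [373 177]
0.008 [179.  173.4 168. ]
0.03 [174.6 169.  163.6]
0.045 [171.5 166.  160.6]
0.06 [168.5 162.9 157.5]
0.074 [165.6 160.1 154.7]
0.078 [164.7 159.2 153.9]
```

The pictures show the tape down in its pocket, with its case from about y −0.140 to −0.211. On to the long spacer.

>>> {"method": "carry_out", "body": {
  "rows": [
    [0, 0, 0.07, 0.536, 0.816, 0.03, -1],
    [0, 0, 0.07, 0.536, 0.816, 0.03, -1],
    [0, 0, 0.07, 0.536, 0.816, 0.03, -1],
    [0, 0, 0.07, 0.536, 0.816, 0.03, -1],
    [0, 0, 0.07, 0.536, 0.816, 0.03, -1]
  ]
}}

```text
t: 17.2
tool_pos: [0.6615, -0.0318, 0.1758]
tool_rot: [-2.43, -1.986, 0.005]
contact_force: [0.5, -1.2, 0.3]
opening: 0.0853
grip_force: 0.0
```

```bash
python3 go.py 701.5 -7.7 180 168.6
```

```text
t 17.2 pos [661.5 -31.8 175.8] h0 -11.5 q1,q6 [-0.16  0.04] open 85.3 dist 47.0 turn 0.1
ROW [-0.0014, 0.0001, -0.0004, 0.1052, 0.1148, -0.0147]
```

>>> {"method": "carry_out", "body": {
  "rows": [
    [0, 0, 0, 0.105, 0.115, -0.014, -1],
    [0, 0, 0, 0.105, 0.115, -0.014, -1],
    [0, 0, 0, 0.105, 0.115, -0.014, -1],
    [0, 0, 0, 0.105, 0.115, -0.014, -1]
  ]
}}

```text
t: 17.6
tool_pos: [0.7, -0.0097, 0.1813]
tool_rot: [-2.431, -1.986, 0.004]
contact_force: [-0.1, 0.2, -0.2]
opening: 0.0856
grip_force: 0.0
```

```bash
python3 - <<'E'
from h import *
import go
d=wrist('w10');H,S,V=hsv(d)
p=proj(d,[[.7015,-.0077,.018]])[0].astype(int);print(p,H[p[1],p[0]],S[p[1],p[0]],H[p[1],p[0]+45],S[p[1],p[0]+45])
near(d,(H>=16)&(S>100),p,.018,125)
go.row(701.5,-7.7,8,168.6)
E
```

```text
[321 176] 18 127 13 116
blob px [322. 167.] c,size,heading [701.9  -8.1] [159.1  28. ] 78.2
t 17.65 pos [700.  -10.  181.9] h0 -11.5 q1,q6 [-0.12  0.08] open 85.3 dist 174.0 turn 0.1
ROW [-0.0007, 0.0001, -0.0007, 0.0087, 0.0045, 0.5798]
```

>>> {"method": "carry_out", "body": {
  "rows": [
    [0, 0, 0, 0.009, 0.005, 0.15, -1],
    [0, 0, 0, 0.009, 0.005, 0.31, -1],
    [0, 0, 0, 0.009, 0.005, 0.46, -1],
    [0, 0, 0, 0.009, 0.005, 0.55, -1],
    [0, 0, 0, 0.009, 0.005, 0.586, -1]
  ]
}}

```text
t: 18.15
tool_pos: [0.6994, -0.0076, 0.003]
tool_rot: [-2.43, -1.983, 0.008]
contact_force: [-0.8, -0.4, 0.1]
opening: 0.0855
grip_force: 0.0
```

>>> {"method": "carry_out", "body": {
  "rows": [
    [0, 0, 0, 0, 0, 0, 1],
    [0, 0, 0, 0, 0, 0, 1],
    [0, 0, 0, 0, 0, 0, 1],
    [0, 0, 0, 0, 0, 0, 1],
    [0, 0, 0, 0, 0, 0, 1]
  ]
}}

```text
t: 18.65
tool_pos: [0.7053, -0.0072, 0.0102]
tool_rot: [2.43, 1.986, 0.005]
contact_force: [-0.8, -0.9, 6.9]
opening: 0.0263
grip_force: 50.0
```

>>> {"method": "carry_out", "body": {
  "rows": [
    [0, 0, 0, 0, 0, -0.1, 1],
    [0, 0, 0, 0, 0, -0.25, 1],
    [0, 0, 0, 0, 0, -0.4, 1],
    [0, 0, 0, 0, 0, -0.4, 1]
  ]
}}

```text
t: 19.05
tool_pos: [0.7086, -0.0074, 0.1378]
tool_rot: [2.423, 1.981, 0.018]
contact_force: [0.0, -0.5, 1.0]
opening: 0.0266
grip_force: 49.4
```

```bash
python3 go.py 495.5 187 125 177.5
```

```text
t 19.05 pos [708.6  -7.4 137.8] h0 -11.5 q1,q6 [-0.12  0.08] open 26.6 dist 289.0 turn 9.0
ROW [0.0051, -0.0001, -0.0498, 0.4938, -0.8256, 0.03]
```

>>> {"method": "carry_out", "body": {
  "rows": [
    [0, 0, -0.05, 0.485, -0.82, 0.03, 1],
    [0, 0, -0.05, 0.485, -0.82, 0.03, 1],
    [0, 0, -0.05, 0.485, -0.82, 0.03, 1],
    [0, 0, -0.05, 0.485, -0.82, 0.03, 1],
    [0, 0, -0.05, 0.485, -0.82, 0.03, 1]
  ]
}}

```text
t: 19.55
tool_pos: [0.5162, 0.1616, 0.1193]
tool_rot: [2.269, 2.172, 0.001]
contact_force: [0.1, -0.2, -0.2]
opening: 0.0269
grip_force: 49.4
```

```bash
python3 go.py 495.5 187 125 177.5
```

```text
t 19.55 pos [516.2 161.6 119.3] h0 -2.5 q1,q6 [0.17 0.21] open 26.9 dist 33.0 turn 0.0
ROW [0.0001, -0.0001, -0.0, 0.0816, -0.0726, -0.0191]
```

>>> {"method": "carry_out", "body": {
  "rows": [
    [0, 0, 0, 0.082, -0.068, -0.019, 1],
    [0, 0, 0, 0.082, -0.068, -0.019, 1],
    [0, 0, 0, 0.082, -0.068, -0.019, 1],
    [0, 0, 0, 0.082, -0.068, -0.019, 1],
    [0, 0, 0, 0.082, -0.068, -0.019, 1]
  ]
}}

```text
t: 20.05
tool_pos: [0.4993, 0.1851, 0.125]
tool_rot: [2.271, 2.171, -0.0]
contact_force: [-0.5, -0.3, -0.6]
opening: 0.0259
grip_force: 49.5
```

```bash
python3 - <<'E'
from h import *
import go
d=wrist('w11');H,S,V=hsv(d)
for c in blobs((V<50),300): print('dark',c.mean(axis=(0,1)).round(),cv2.boundingRect(c),*rect(d,c,.012))
go.row(495.5,187,21,177.5)
print(proj(d,[[.4955,.187,.012]]),-np.array(d['R']).T@d['t'])
E
```

```text
dark [320. 346.] (31, 246, 579, 154) [493.5  58.9] [567.2 165.5] -2.5
dark [225. 189.] (188, 152, 77, 74) [426.9 192. ] [58.4 58.2] -46.4
dark [315.  77.] (288, 74, 56, 8) [500.  270.7] [38.7  4.7] -2.6
t 20.1 pos [499.3 185.1 125. ] h0 -2.6 q1,q6 [0.22 0.26] open 26.4 dist 104.0 turn 0.1
ROW [-0.0, 0.0001, -0.0004, 0.0057, -0.0128, 0.3466]
[[314.90207247 192.17058038]] [0.50276222 0.25943846 0.26752801]
```

View pics/w11.png

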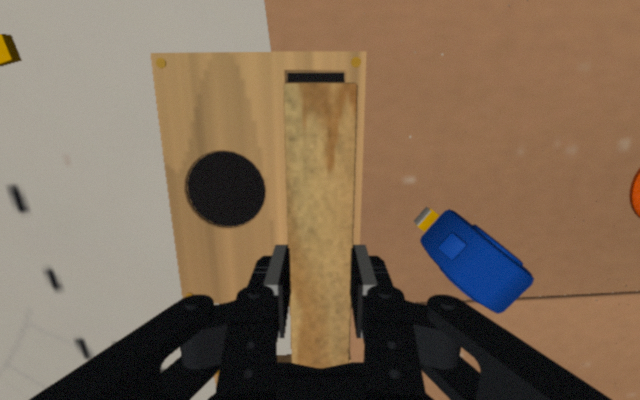

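The held long spacer is over its pocket, with its near end at (320,83) and the pocket end at row 74. The blue tape is clear to the right.

>>> {"method": "carry_out", "body": {
  "rows": [
    [0, 0, 0, 0.012, -0.011, 0.1, 1],
    [0, 0, 0, 0.012, -0.011, 0.22, 1],
    [0, 0, 0, 0.012, -0.011, 0.3, 1],
    [0, 0, 0, 0.012, -0.011, 0.335, 1],
    [0, 0, 0, 0.012, -0.011, 0.335, 1]
  ]
}}

```text
t: 20.6
tool_pos: [0.4944, 0.1889, 0.0229]
tool_rot: [-2.269, -2.17, 0.005]
contact_force: [-0.4, 0.2, 0.5]
opening: 0.0264
grip_force: 49.5
```

>>> {"method": "carry_out", "body": {
  "rows": [
    [0, 0, 0, 0, 0, 0.007, 1],
    [0, 0, 0, 0, 0, 0.007, 1],
    [0, 0, 0, 0, 0, 0.007, 1]
  ]
}}

```text
t: 20.9
tool_pos: [0.4966, 0.19, 0.0241]
tool_rot: [2.268, 2.172, 0.004]
contact_force: [0.1, -0.6, -1.1]
opening: 0.0261
grip_force: 49.5
```

```bash
python3 go.py 496 189 18 177.5
```

```text
t 20.9 pos [496.6 190.   24.1] h0 -2.5 q1,q6 [0.23 0.27] open 26.1 dist 6.0 turn -0.0
ROW [0.0008, -0.0002, 0.0001, -0.0033, -0.002, 0.0202]
```

>>> {"method": "carry_out", "body": {
  "rows": [
    [0, 0, 0, -0.003, 0, 0.008, 1],
    [0, 0, 0, -0.003, 0, 0.016, 1],
    [0, 0, 0, -0.003, 0, 0.02, 1],
    [0, 0, 0, -0.003, 0, 0.02, 1]
  ]
}}

```text
t: 21.3
tool_pos: [0.4958, 0.1889, 0.0181]
tool_rot: [2.269, 2.173, -0.0]
contact_force: [-4.5, -1.7, 9.4]
opening: 0.0261
grip_force: 50.6
```

>>> {"method": "carry_out", "body": {
  "rows": [
    [0, 0, 0, 0, 0, 0, -0.1],
    [0, 0, 0, 0, 0, 0, -0.1],
    [0, 0, 0, 0, 0, 0, -0.1]
  ]
}}

```text
t: 21.6
tool_pos: [0.4952, 0.1888, 0.0162]
tool_rot: [-2.269, -2.173, 0.0]
contact_force: [0.0, 0.2, -0.1]
opening: 0.0469
grip_force: 0.0
```

>>> {"method": "carry_out", "body": {
  "rows": [
    [0, 0, 0, 0, 0, -0.1, -0.2],
    [0, 0, 0, 0, 0, -0.25, -0.6],
    [0, 0, 0, 0, 0, -0.4, -1],
    [0, 0, 0, 0, 0, -0.5, -1],
    [0, 0, 0, 0, 0, -0.5, -1]
  ]
}}

```text
t: 22.1
tool_pos: [0.4987, 0.1896, 0.1727]
tool_rot: [2.265, 2.169, 0.015]
contact_force: [1.1, 0.6, 1.6]
opening: 0.0854
grip_force: 0.0
```

```bash
python3 - <<'E'
from h import *
import go
d=wrist('w12');H,S,V=hsv(d)
for c in blobs((V<50),200): print('dark',c.mean(axis=(0,1)).round(),cv2.boundingRect(c),*rect(d,c,.012))
go.row(656,-183,180,-15)
cv2.imwrite('pics/w12c.png',d['img'][40:340,130:450])
E
```

```text
dark [314. 352.] (0, 258, 640, 142) [498.1  19.7] [747.3 184.9] -3.1
dark [238. 180.] (206, 149, 65, 64) [426.3 191.8] [58.7 58. ] 87.3
dark [315. 167.] (292, 83, 47, 183) [496.  188.9] [169.   38.9] 87.5
t 22.15 pos [497.1 189.2 169.5] h0 -2.5 q1,q6 [0.22 0.27] open 85.5 dist 405.0 turn -12.5
ROW [0.0017, -0.0007, 0.0696, -1.2166, 0.5829, -0.0336]
```

View pics/w12c.png

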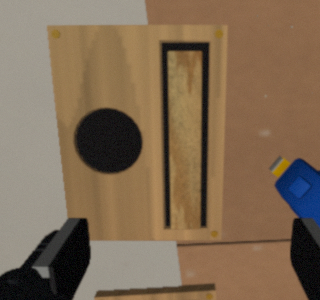

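The long spacer lies in its pocket, at crop position (185,140). That was the last allowed view, so the cup is done by numbers.

>>> {"method": "carry_out", "body": {
  "rows": [
    [0, 0, 0, -0.76, 0.366, -0.02, -1],
    [0, 0, 0, -0.76, 0.366, -0.02, -1],
    [0, 0, 0, -0.76, 0.366, -0.02, -1],
    [0, 0, 0, -0.76, 0.366, -0.02, -1],
    [0, 0, 0, -0.76, 0.366, -0.02, -1]
  ]
}}

```text
t: 22.65
tool_pos: [0.5932, -0.0425, 0.1698]
tool_rot: [-2.267, -2.171, 0.003]
contact_force: [1.2, 1.7, 0.3]
opening: 0.0853
grip_force: 0.0
```

```bash
python3 go.py 656 -183 180 -2.5
```

```text
t 22.65 pos [593.2 -42.5 169.8] h0 -2.5 q1,q6 [-0.2  -0.15] open 85.3 dist 154.0 turn -0.0
ROW [-0.0012, -0.0002, 0.0001, -0.4588, 0.2293, -0.0352]
```

>>> {"method": "carry_out", "body": {
  "rows": [
    [0, 0, 0, -0.455, 0.229, -0.035, -1],
    [0, 0, 0, -0.455, 0.229, -0.035, -1],
    [0, 0, 0, -0.455, 0.229, -0.035, -1],
    [0, 0, 0, -0.455, 0.229, -0.035, -1],
    [0, 0, 0, -0.455, 0.229, -0.035, -1]
  ]
}}

```text
t: 23.15
tool_pos: [0.6558, -0.181, 0.1801]
tool_rot: [-2.268, -2.168, 0.002]
contact_force: [-0.4, 0.8, 0.0]
opening: 0.0855
grip_force: 0.0
```

>>> {"method": "carry_out", "body": {
  "rows": [
    [0, 0, 0, 0, 0, 0, -1],
    [0, 0, 0, 0, 0, 0, -1]
  ]
}}

```text
t: 23.35
tool_pos: [0.656, -0.1784, 0.182]
tool_rot: [-2.266, -2.174, 0.001]
contact_force: [-0.5, -0.0, 0.1]
opening: 0.085
grip_force: 0.0
```

```bash
python3 - <<'E'
from h import *
import go
d=wrist('w13');H,S,V=hsv(d)
p=proj(d,[[.656,-.183,.05]])[0].astype(int);print('exp',p)
print('V col',V[p[1]-60:p[1]+80:6,p[0]]);print('V row',V[p[1],p[0]-60:p[0]+60:6])
for th in(60,80,95):
    k=(V<th).astype(np.uint8);k[245:]=0
    for c in blobs(k,500):
        print(th,cv2.boundingRect(c))
        # ring top (nearest camera = upper rows) width estimate
        m=np.zeros(V.shape,np.uint8);cv2.drawContours(m,[c],-1,1,-1)
        for z in(.05,.0): print('  z',z,*rect(d,c,z))
print('cam',-np.array(d['R']).T@d['t'])
go.row(656,-183,30,-2.5)
E
```

```text
exp [320 193]
V col [149 153 152 153 156  76  11  41  48  42  49  48  18  15  20 115 151 146
 148 149 151 152 150 150]
V row [153 154 155 155 155 156 155  40  24  41  49  52  49  48  33  37 149 154
 153 155]
60 (300, 163, 54, 60)
  z 0.05 [ 661.  -183.1] [50.8 44.2] 87.7
  z 0.0 [ 661.3 -197.5] [60.1 52.2] 87.7
60 (77, 136, 76, 98)
  z 0.05 [ 485.2 -170.8] [83.4 47.1] -88.7
  z 0.0 [ 453.5 -182.9] [98.5 55.6] -88.7
60 (34, 59, 120, 63)
  z 0.05 [484.  -93.6] [88.6 40.9] 1.0
  z 0.0 [452.  -91.6] [104.8  48.3] 1.0
60 (583, 30, 57, 182)
  z 0.05 [ 891.7 -137.3] [142.9  27.2] 89.6
  z 0.0 [ 934.  -143.3] [169.   32.2] 89.6
60 (25, 0, 106, 46)
  z 0.05 [480.6 -44.8] [80.5 26.2] 1.4
  z 0.0 [448.  -33.9] [95.2 31. ] 1.4
80 (300, 163, 55, 60)
  z 0.05 [ 661.4 -183.1] [50.8 45. ] 87.7
  z 0.0 [ 661.7 -197.5] [60.1 53.3] 87.7
80 (75, 135, 78, 100)
  z 0.05 [ 484.9 -170.9] [84.4 48.3] -88.9
  z 0.0 [ 453.1 -183. ] [99.8 57.1] -88.9
80 (31, 59, 124, 64)
  z 0.05 [483.5 -93.7] [90.4 41.5] 1.2
  z 0.0 [451.4 -91.8] [106.9  49.1] 1.2
80 (494, 0, 146, 245)
  z 0.05 [ 875.1 -142. ] [192.6 134.2] 87
[... 584 characters left out ...]
25, 65)
  z 0.05 [483.3 -93.5] [91.  42.2] 1.0
  z 0.0 [451.2 -91.6] [107.6  49.9] 1.0
95 (446, 51, 53, 80)
  z 0.05 [ 772.9 -112. ] [62.  34.5] -73.0
  z 0.0 [ 793.5 -113.4] [73.3 40.8] -73.0
95 (488, 0, 152, 245)
  z 0.05 [ 852.3 -154. ] [207.2 128.9] -77.6
  z 0.0 [ 887.5 -163. ] [245.  152.3] -77.6
95 (149, 0, 47, 242)
  z 0.05 [ 542.1 -127.3] [188.4   3.9] -88.9
  z 0.0 [ 520.7 -131.5] [222.8   4.6] -88.9
95 (21, 0, 111, 47)
  z 0.05 [479.3 -44.9] [84.2 26.8] 1.2
  z 0.0 [446.5 -34.1] [99.5 31.7] 1.2
cam [ 0.65940514 -0.10426373  0.32451747]
t 23.4 pos [ 656.2 -178.5  182.4] h0 -2.4 q1,q6 [-0.37 -0.33] open 85.5 dist 152.0 turn -0.1
ROW [-0.0003, -0.0002, 0.0007, -0.0153, 0.0005, 0.508]
```

>>> {"method": "carry_out", "body": {
  "rows": [
    [0, 0, 0, -0.019, 0.018, 0.1, -1],
    [0, 0, 0, -0.019, 0.018, 0.25, -1],
    [0, 0, 0, -0.019, 0.018, 0.4, -1],
    [0, 0, 0, -0.019, 0.018, 0.53, -1],
    [0, 0, 0, -0.019, 0.018, 0.568, -1]
  ]
}}

```text
t: 23.9
tool_pos: [0.6578, -0.1833, 0.0067]
tool_rot: [-2.261, -2.168, 0.006]
contact_force: [-0.7, 0.3, -1.2]
opening: 0.0855
grip_force: 0.0
```

>>> {"method": "carry_out", "body": {
  "rows": [
    [0, 0, 0, 0, 0, 0, 1],
    [0, 0, 0, 0, 0, 0, 1],
    [0, 0, 0, 0, 0, 0, 1],
    [0, 0, 0, 0, 0, 0, 1],
    [0, 0, 0, 0, 0, 0, 1]
  ],
  "force": 25
}}

```text
t: 24.4
tool_pos: [0.6643, -0.1869, 0.0164]
tool_rot: [2.265, 2.169, 0.004]
contact_force: [-0.4, 1.1, 7.0]
opening: 0.0456
grip_force: 26.1
```

>>> {"method": "carry_out", "body": {
  "rows": [
    [0, 0, 0, 0, 0, -0.1, 1],
    [0, 0, 0, 0, 0, -0.25, 1],
    [0, 0, 0, 0, 0, -0.4, 1],
    [0, 0, 0, 0, 0, -0.45, 1],
    [0, 0, 0, 0, 0, -0.45, 1]
  ]
}}

```text
t: 24.9
tool_pos: [0.6643, -0.1871, 0.1528]
tool_rot: [2.263, 2.167, 0.006]
contact_force: [-0.3, -0.9, -0.6]
opening: 0.0456
grip_force: 26.0
```

```bash
python3 go.py 426.5 191.9 150 -2.5
```

```text
t 24.9 pos [ 664.3 -187.1  152.8] h0 -2.5 q1,q6 [-0.38 -0.34] open 45.6 dist 447.0 turn -0.0
ROW [0.0026, 0.0009, 0.0001, 1.2278, -0.8466, -0.0011]
```

>>> {"method": "carry_out", "body": {
  "rows": [
    [0, 0, 0, 0.68, -0.47, 0, 1],
    [0, 0, 0, 0.68, -0.47, 0, 1],
    [0, 0, 0, 0.68, -0.47, 0, 1],
    [0, 0, 0, 0.68, -0.47, 0, 1],
    [0, 0, 0, 0.68, -0.47, 0, 1]
  ]
}}

```text
t: 25.4
tool_pos: [0.5269, 0.0254, 0.1445]
tool_rot: [-2.267, -2.17, 0.004]
contact_force: [-0.0, 1.2, -0.8]
opening: 0.0459
grip_force: 26.0
```

```bash
python3 go.py 426.5 189.5 130 -2.5
```

```text
t 25.4 pos [526.9  25.4 144.5] h0 -2.5 q1,q6 [-0.09 -0.05] open 45.9 dist 193.0 turn 0.0
ROW [-0.0014, -0.0001, -0.0, 0.5318, -0.358, 0.0503]
```

>>> {"method": "carry_out", "body": {
  "rows": [
    [0, 0, 0, 0.525, -0.353, 0.05, 1],
    [0, 0, 0, 0.525, -0.353, 0.05, 1],
    [0, 0, 0, 0.525, -0.353, 0.05, 1],
    [0, 0, 0, 0.525, -0.353, 0.05, 1],
    [0, 0, 0, 0.525, -0.353, 0.05, 1]
  ]
}}

```text
t: 25.9
tool_pos: [0.4264, 0.1883, 0.129]
tool_rot: [-2.26, -2.176, 0.007]
contact_force: [0.6, -0.2, -0.1]
opening: 0.0455
grip_force: 26.1
```

>>> {"method": "carry_out", "body": {
  "rows": [
    [0, 0, 0, 0, 0, 0, 1],
    [0, 0, 0, 0, 0, 0, 1],
    [0, 0, 0, 0, 0, 0, 1]
  ]
}}

```text
t: 26.2
tool_pos: [0.4312, 0.1847, 0.1321]
tool_rot: [-2.271, -2.171, 0.001]
contact_force: [0.3, -0.8, -1.2]
opening: 0.0459
grip_force: 26.1
```

```bash
python3 - <<'E'
from h import *
import go
d=wrist('w14');H,S,V=hsv(d)
go.row(426.5,189.5,28,-2.5)
p=proj(d,[[.4265,.1919,.012]])[0];print('pocket px',p)
print('col320',V[100:400:5,320].tolist())
print('row at 230..270')
for r in(220,240,260): print(r,V[r,230:410:5].tolist())
E
```

```text
t 26.25 pos [431.3 184.8 132.3] h0 -2.6 q1,q6 [0.25 0.29] open 46.1 dist 104.0 turn 0.1
ROW [-0.0001, 0.0001, -0.0005, 0.0151, -0.0167, 0.3476]
pocket px [313.63077132 183.29552877]
col320 [166, 164, 165, 165, 166, 167, 165, 166, 165, 112, 28, 27, 23, 26, 26, 30, 29, 32, 24, 19, 28, 26, 29, 14, 17, 10, 20, 17, 21, 24, 29, 60, 60, 57, 57, 55, 56, 60, 8, 21, 21, 17, 19, 19, 17, 27, 23, 26, 28, 25, 36, 59, 181, 164, 23, 14, 18, 14, 23, 14]
row at 230..270
220 [182, 181, 180, 182, 181, 181, 154, 158, 161, 159, 160, 159, 116, 19, 17, 15, 15, 17, 17, 12, 8, 18, 9, 11, 157, 168, 183, 196, 188, 44, 34, 120, 186, 167, 161, 155]
240 [181, 181, 180, 179, 181, 184, 161, 157, 164, 161, 19, 19, 17, 15, 21, 18, 17, 24, 21, 21, 23, 16, 12, 11, 15, 20, 51, 197, 188, 25, 52, 155, 159, 160, 158, 169]
260 [180, 160, 19, 38, 66, 65, 22, 7, 25, 30, 24, 33, 46, 48, 50, 50, 52, 52, 60, 53, 56, 52, 56, 46, 48, 29, 22, 20, 22, 19, 8, 66, 67, 29, 18, 133]
```

```bash
python3 - <<'E'
from h import *
import pickle
d=pickle.load(open('w14.pkl','rb'))
print(cast(d,[[320,356],[320,250],[277,300],[362,300]],.166).round(4))
E
```

```text
[[0.4304 0.1627 0.166 ]
 [0.4324 0.2075 0.166 ]
 [0.4159 0.1883 0.166 ]
 [0.4467 0.1869 0.166 ]]
```

>>> {"method": "carry_out", "body": {
  "rows": [
    [0, 0, 0, 0.02, -0.017, 0.05, 1],
    [0, 0, 0, 0.02, -0.017, 0.15, 1],
    [0, 0, 0, 0.02, -0.017, 0.25, 1],
    [0, 0, 0, 0.02, -0.017, 0.32, 1],
    [0, 0, 0, 0.02, -0.017, 0.335, 1]
  ]
}}

```text
t: 26.75
tool_pos: [0.4229, 0.191, 0.028]
tool_rot: [-2.267, -2.17, 0.01]
contact_force: [0.1, -0.6, -0.4]
opening: 0.0461
grip_force: 26.1
```

>>> {"method": "carry_out", "body": {
  "rows": [
    [0, 0, 0, 0, 0, 0, 1],
    [0, 0, 0, 0, 0, 0, 1],
    [0, 0, 0, 0, 0, 0, 1]
  ]
}}

```text
t: 27.05
tool_pos: [0.4273, 0.1923, 0.0336]
tool_rot: [2.268, 2.172, 0.004]
contact_force: [-0.0, -0.3, -0.4]
opening: 0.0458
grip_force: 26.1
```

```bash
python3 go.py 426.5 191.1 25 -2.5
```

```text
t 27.05 pos [427.3 192.3  33.6] h0 -2.5 q1,q6 [0.26 0.31] open 45.8 dist 9.0 turn -0.0
ROW [0.0009, -0.0003, 0.0001, -0.0042, -0.0026, 0.0287]
```

>>> {"method": "carry_out", "body": {
  "rows": [
    [0, 0, 0, -0.004, -0.002, 0.01, 1],
    [0, 0, 0, -0.004, -0.002, 0.02, 1],
    [0, 0, 0, -0.004, -0.002, 0.028, 1],
    [0, 0, 0, -0.004, -0.002, 0.03, 1],
    [0, 0, 0, -0.004, -0.002, 0.03, 1]
  ]
}}

```text
t: 27.55
tool_pos: [0.4256, 0.1909, 0.0244]
tool_rot: [-2.269, -2.173, 0.001]
contact_force: [-4.9, -1.5, 9.4]
opening: 0.0458
grip_force: 26.9
```

Contact comes at the expected seated height of 24.4 mm, so I release with a partial opening and lift.

>>> {"method": "carry_out", "body": {
  "rows": [
    [0, 0, 0, 0, 0, 0, -0.45],
    [0, 0, 0, 0, 0, 0, -0.45],
    [0, 0, 0, 0, 0, 0, -0.45],
    [0, 0, 0, 0, 0, 0, -0.45]
  ]
}}

```text
t: 27.95
tool_pos: [0.4252, 0.1907, 0.0228]
tool_rot: [-2.269, -2.173, 0.001]
contact_force: [-0.6, -0.1, -0.4]
opening: 0.0618
grip_force: 0.0
```

>>> {"method": "carry_out", "body": {
  "rows": [
    [0, 0, 0, 0, 0, -0.08, -0.45],
    [0, 0, 0, 0, 0, -0.2, -0.45],
    [0, 0, 0, 0, 0, -0.35, -0.6],
    [0, 0, 0, 0, 0, -0.5, -1],
    [0, 0, 0, 0, 0, -0.5, -1]
  ]
}}

```text
t: 28.45
tool_pos: [0.4296, 0.192, 0.181]
tool_rot: [2.264, 2.168, 0.019]
contact_force: [0.9, 0.5, 0.5]
opening: 0.0852
grip_force: 0.0
```

>>> {"method": "carry_out", "body": {
  "rows": [
    [0, 0, 0, 0, 0, 0, -1],
    [0, 0, 0, 0, 0, 0, -1],
    [0, 0, 0, 0, 0, 0, -1]
  ]
}}

```text
t: 28.75
tool_pos: [0.4241, 0.1904, 0.1707]
tool_rot: [-2.268, -2.171, 0.006]
contact_force: [-0.1, 0.5, -0.2]
opening: 0.085
grip_force: 0.0
```

```bash
python3 - <<'E'
from h import *
import go
d=wrist('w15');H,S,V=hsv(d)
p=proj(d,[[.4265,.1919,.058]])[0];print(p)
k=(V<80).astype(np.uint8);k[255:]=0
for c in blobs(k,500):
    print(cv2.boundingRect(c),'z.012',*rect(d,c,.012),'z.058',*rect(d,c,.058))
near(d,(H>=15)&(S>100)&(V<125),proj(d,[[.4962,.1875,.026]])[0],.026,60)
u=int(p[0]);print('col',u,V[100:260:4,u].tolist())
go.row(426,191,200,-2.5)
E
```

```text
[323.58732617 192.30578675]
(289, 145, 68, 77) z.012 [425.6 186.3] [70.8 60.3] 87.6 z.058 [425.9 198.3] [60.  51.1] 87.6
(374, 78, 58, 177) z.012 [495.6 194.3] [160.3  40.8] 87.5 z.058 [485.3 205.1] [135.8  34.5] 87.5
col 323 [141, 140, 140, 142, 143, 142, 142, 146, 141, 143, 143, 93, 24, 21, 16, 12, 18, 48, 40, 44, 39, 43, 45, 46, 44, 35, 10, 16, 16, 15, 48, 141, 145, 144, 145, 145, 144, 141, 146, 144]
t 28.8 pos [424.2 190.5 170.9] h0 -2.5 q1,q6 [0.26 0.31] open 85.1 dist 29.0 turn -0.0
ROW [-0.0012, 0.0004, 0.0001, 0.0019, 0.0055, -0.097]
```

```bash
python3 - <<'E'
from h import *
from station import get_image
import pickle
for n in('top',):
    a=pickle.load(open('top0.pkl','rb'));d=get_image('top')
    H,S,V=hsv(d)
    for nm,X,z,m in (('tape',(.46,-.173),.06,(H>17)&(S>120)),('brick',(.456,-.02),.038,(S>125)&(H<11)),('sq',(.8,-.104),.03,(S>125)&(H<11)),('reel',(.776,.173),.06,(S>140)&(H<14))):
        p=proj(d,[[*X,z]])[0];print(nm,p.round());near(d,np.uint8(cv2.resize(np.uint8(m),None,fx=1,fy=1)),p,z,22)
        if nm=='tape':
            for zz in(.03,.074): near(d,np.uint8(m),p,zz,22)
    print('diff sq/reel',[np.abs(d['img'][y-18:y+18,x-18:x+18].astype(int)-a['img'][y-18:y+18,x-18:x+18]).mean().round(1) for x,y in((360,131),(263,144))])
    p=proj(d,[[.46,-.179,.012]])[0].astype(int);k=V[p[1],p[0]-30:p[0]+30];print(p,k.tolist());print(H[p[1],p[0]-30:p[0]+30].tolist())
E
```

```text
tape [401. 246.]
blob px [402. 246.] c,size,heading [ 460.9 -175.4] [69.2 42. ] 84.8
blob px [402. 246.] c,size,heading [ 462.9 -182. ] [71.4 43.3] 84.8
blob px [402. 246.] c,size,heading [ 460.  -172.3] [68.3 41.4] 84.8
brick [343. 254.]
blob px [342. 253.] c,size,heading [458.5 -18.8] [77.7 55.2] 0.6
sq [360. 132.]
blob px [360. 132.] c,size,heading [ 800.2 -104.2] [56.5 48.2] -31.0
reel [263. 144.]
blob px [263. 144.] c,size,heading [776.3 173. ] [83.7 62.5] 22.2
diff sq/reel [np.float64(3.5), np.float64(3.4)]
[399 247] [180, 185, 185, 184, 181, 173, 155, 145, 171, 195, 200, 200, 193, 167, 114, 58, 33, 42, 64, 96, 124, 145, 153, 162, 171, 178, 184, 190, 195, 196, 197, 198, 198, 201, 201, 203, 204, 200, 198, 194, 191, 187, 184, 180, 173, 162, 150, 152, 164, 175, 177, 184, 189, 190, 193, 197, 197, 196, 196, 196]
[16, 16, 16, 16, 16, 15, 15, 16, 16, 16, 16, 16, 16, 15, 13, 12, 0, 8, 14, 18, 20, 20, 20, 20, 21, 21, 21, 21, 21, 21, 21, 21, 21, 22, 22, 22, 22, 22, 22, 22, 22, 22, 22, 21, 21, 20, 18, 17, 18, 17, 15, 15, 15, 14, 13, 12, 12, 12, 13, 13]
```

The top camera's numbers put every part in its pocket, and the square brick and reel have not moved. The tape's hook may be close to the pocket's far rim, since I felt a +y force while seating it. I will regrasp it and seat it about 4 mm further in.

```bash
python3 go.py 460 -174 190 1
```

```text
t 28.85 pos [424.4 190.5 171.2] h0 -2.5 q1,q6 [0.26 0.31] open 85.8 dist 367.0 turn 3.5
ROW [-0.001, 0.0003, -0.0193, -1.2088, 0.171, -0.0621]
```

>>> {"method": "carry_out", "body": {
  "rows": [
    [0, 0, 0, -0.8, 0.113, -0.06, -1],
    [0, 0, 0, -0.8, 0.113, -0.06, -1],
    [0, 0, 0, -0.8, 0.113, -0.06, -1],
    [0, 0, 0, -0.8, 0.113, -0.06, -1],
    [0, 0, 0, -0.8, 0.113, -0.06, -1]
  ]
}}

```text
t: 29.35
tool_pos: [0.4484, -0.0526, 0.1905]
tool_rot: [-2.269, -2.172, 0.001]
contact_force: [0.8, 1.5, 0.1]
opening: 0.0851
grip_force: 0.0
```

>>> {"method": "carry_out", "body": {
  "rows": [
    [0, 0, -0.019, -0.409, 0.058, 0, -1],
    [0, 0, -0.019, -0.409, 0.058, 0, -1],
    [0, 0, -0.019, -0.409, 0.058, 0, -1],
    [0, 0, -0.019, -0.409, 0.058, 0, -1],
    [0, 0, -0.019, -0.409, 0.058, 0, -1]
  ]
}}

```text
t: 29.85
tool_pos: [0.4605, -0.1736, 0.1901]
tool_rot: [-2.203, -2.237, 0.0]
contact_force: [1.1, 0.7, -0.1]
opening: 0.0853
grip_force: 0.0
```

>>> {"method": "carry_out", "body": {
  "rows": [
    [0, 0, 0, 0, 0, 0, -1],
    [0, 0, 0, 0, 0, 0, -1],
    [0, 0, 0, 0, 0, 0, -1]
  ]
}}

```text
t: 30.15
tool_pos: [0.461, -0.1728, 0.191]
tool_rot: [2.201, 2.241, 0.0]
contact_force: [-0.3, -0.3, 0.3]
opening: 0.0854
grip_force: 0.0
```

```bash
python3 - <<'E'
from h import *
import go
go.row(460,-174,34,1)
d=wrist('w16');H,S,V=hsv(d)
near(d,(S>130)&(H>17)&(H<33),proj(d,[[.46,-.175,.07]])[0],.07,150)
E
```

```text
t 30.15 pos [ 461.  -172.8  191. ] h0 1.0 q1,q6 [-0.51 -0.53] open 85.4 dist 157.0 turn -0.0
ROW [0.0, -0.0, 0.0002, -0.0041, -0.0034, 0.5234]
blob px [321. 189.] c,size,heading [ 461.9 -171.9] [67.5 38.7] -88.9
```

>>> {"method": "carry_out", "body": {
  "rows": [
    [0, 0, 0, 0, 0.002, 0.1, -1],
    [0, 0, 0, 0, 0.002, 0.25, -1],
    [0, 0, 0, 0, 0.002, 0.4, -1],
    [0, 0, 0, 0, 0.002, 0.5, -1],
    [0, 0, 0, 0, 0.002, 0.52, -1]
  ]
}}

```text
t: 30.7
tool_pos: [0.4583, -0.1716, 0.0307]
tool_rot: [-2.197, -2.234, 0.004]
contact_force: [-0.9, -0.8, -0.6]
opening: 0.0853
grip_force: 0.0
```

>>> {"method": "carry_out", "body": {
  "rows": [
    [0, 0, 0, 0, 0, 0, 1],
    [0, 0, 0, 0, 0, 0, 1],
    [0, 0, 0, 0, 0, 0, 1],
    [0, 0, 0, 0, 0, 0, 1],
    [0, 0, 0, 0, 0, 0, 1]
  ],
  "force": 50
}}

```text
t: 31.2
tool_pos: [0.4632, -0.1747, 0.0375]
tool_rot: [2.2, 2.237, 0.002]
contact_force: [-1.2, 0.8, 6.6]
opening: 0.0375
grip_force: 50.5
```

>>> {"method": "carry_out", "body": {
  "rows": [
    [0, 0, 0, 0, 0, -0.02, 1],
    [0, 0, 0, 0, 0, -0.03, 1],
    [0, 0, 0, 0.013, 0, -0.03, 1],
    [0, 0, 0, 0.013, 0, -0.03, 1],
    [0, 0, 0, 0.013, 0, -0.03, 1]
  ]
}}

```text
t: 31.7
tool_pos: [0.461, -0.1695, 0.0436]
tool_rot: [-2.202, -2.239, 0.0]
contact_force: [0.6, -0.1, -1.8]
opening: 0.0371
grip_force: 50.4
```

```bash
python3 go.py 460.5 -169 40 1
```

```text
t 31.7 pos [ 461.  -169.5   43.6] h0 1.0 q1,q6 [-0.5  -0.52] open 37.1 dist 4.0 turn 0.0
ROW [-0.0003, -0.0001, -0.0002, 0.0017, -0.0018, 0.0119]
```

>>> {"method": "carry_out", "body": {
  "rows": [
    [0, 0, 0, 0, -0.002, 0.01, 1],
    [0, 0, 0, 0, -0.002, 0.018, 1],
    [0, 0, 0, 0, -0.002, 0.018, 1]
  ]
}}

```text
t: 32.0
tool_pos: [0.4603, -0.1697, 0.0379]
tool_rot: [-2.202, -2.239, 0.001]
contact_force: [-0.4, 1.1, -1.8]
opening: 0.0372
grip_force: 50.4
```

>>> {"method": "carry_out", "body": {
  "rows": [
    [0, 0, 0, 0, 0, 0.007, 1],
    [0, 0, 0, 0, 0, 0.007, 1]
  ]
}}

```text
t: 32.2
tool_pos: [0.4608, -0.17, 0.0374]
tool_rot: [-2.202, -2.239, 0.001]
contact_force: [-3.2, 1.3, 4.8]
opening: 0.0372
grip_force: 51.2
```

Contact comes at 37.4 mm with no sideways force, so the tape is seated. Release, lift and hand in.

>>> {"method": "carry_out", "body": {
  "rows": [
    [0, 0, 0, 0, 0, 0.003, 1],
    [0, 0, 0, 0, 0, 0.003, -0.6],
    [0, 0, 0, 0, 0, 0.003, -0.6],
    [0, 0, 0, 0, 0, 0.003, -0.6],
    [0, 0, 0, 0, 0, 0, -0.6]
  ]
}}

```text
t: 32.7
tool_pos: [0.4608, -0.1699, 0.0364]
tool_rot: [-2.203, -2.239, 0.0]
contact_force: [-0.1, 0.3, -0.1]
opening: 0.0682
grip_force: 0.0
```

>>> {"method": "carry_out", "body": {
  "rows": [
    [0, 0, 0, 0, 0, -0.1, -0.8],
    [0, 0, 0, 0, 0, -0.25, -1],
    [0, 0, 0, 0, 0, -0.4, -1],
    [0, 0, 0, 0, 0, -0.5, -1],
    [0, 0, 0, 0, 0, -0.5, -1]
  ]
}}

```text
t: 33.2
tool_pos: [0.4638, -0.1715, 0.1929]
tool_rot: [2.195, 2.232, 0.005]
contact_force: [-0.2, 0.2, -0.1]
opening: 0.0855
grip_force: 0.0
```

>>> {"method": "carry_out", "body": {
  "rows": [
    [0, 0, 0, 0, 0, 0, -1],
    [0, 0, 0, 0, 0, 0, -1],
    [0, 0, 0, 0, 0, 0, -1]
  ]
}}

```text
t: 33.5
tool_pos: [0.4598, -0.1693, 0.1843]
tool_rot: [-2.201, -2.237, 0.002]
contact_force: [0.6, 0.3, 0.3]
opening: 0.0857
grip_force: 0.0
```

```bash
python3 - <<'E'
from h import *
from station import finish_job
d=wrist('w17');H,S,V=hsv(d)
near(d,(S>130)&(H>17)&(H<33),proj(d,[[.46,-.17,.07]])[0],.07,150)
k=(V<50).astype(np.uint8);k[250:]=0
for c in blobs(k,300): print('dark',cv2.boundingRect(c),*rect(d,c,.012))
E
```

```text
blob px [321. 190.] c,size,heading [ 460.3 -167.5] [68.3 38.5] -87.8
dark (292, 137, 58, 98) [ 460.1 -179.6] [94.9 52.9] -88.8
dark (262, 63, 118, 56) [458.5 -92. ] [101.1  45.9] 1.6
dark (268, 0, 104, 41) [457.1 -35.6] [86.  30.5] 0.8
```

```bash
python3 -c "
from station import finish_job
print(finish_job())"
```

```text
the job is handed in; nothing more can be done
None
```

I placed all five parts in their pockets, with the tape measure and the cup last in their trays, and handed the job in at about 33.5 s; the hand-in gave no verdict, but my last camera and contact readings put every part seated, upright and within tolerance, and showed the square brick and line reel unmoved.

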